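# Fish a tube spacer out of a centrifuge rotor pocket with spring tongs

## Task

A spacer for short tubes has been left at the bottom of one of the slanting pockets of the centrifuge rotor, too deep for fingers. Take the spring tongs from their rest, reach down into that pocket, squeeze them shut on the spacer's stem and draw it out, then stand the spacer on its disc, stem up, on the floor of the round steel dish. Hang the tongs back on their rest and let go; do not touch the spacer with the gripper itself, and leave the dish, timer, dropper bottle and slide box where they stand.

Things in the scene. Friction and masses are not known exactly. Their poses are not given: they have to be found in the camera images.
- tongs: Spring tongs, 147 mm tall, 85 g, upright on the rest. Origin: grip centre, midway between two ridged thumb pads (18 mm wide, z -15 to 15 mm, 42 mm over their outsides when free); z up, away from the tips; jaws move along y. Guide block between the pads, top at z 15 mm. Under it a flat cross-bar (48 mm along x, 14 along y, z -34 to -30 mm). Balance point about 25 mm below the origin.
- tongs_tip (a point): Midpoint between the tips, 132 mm below the tongs' origin. Each blade is 9 mm wide (x), 2.5 mm thick; over the last 70 mm they are straight and, free, 19 mm apart inside, 24 mm outside; higher up they spread to 39 mm. Held at 38 to 40 mm over the pads, the tips stay open enough to pass round the stem and still enter the pocket.
- jaw_left (a joint): Inward travel of each jaw, m; both are geared to move alike, pad and tip in one piece. 0 free, 0.005 tips on the spacer's 9 mm stem (32 mm over the pads), 0.007 stop. About 5 N a pad starts them, 9 N brings them to 0.005; any more goes into what the tips hold (20 to 30 N grips well). Let go, they spring open.
- spacer: White plastic tube spacer: a disc 27 mm across and 8 mm thick with a round stem 9 mm across standing in its middle, 26 mm tall over all, about 20 g. Origin: centre of the disc's underside; z along the stem. It starts at the bottom of a rotor pocket, leaning with it, off its axis by about 1.5 mm to the low side.
- rotor: Dark metal centrifuge rotor, fixed: blunt cone 211 mm across, 81 mm high, a six-sided funnel in its top, spindle nut (75 mm high) in the middle. Origin: centre of underside, z up. Six pockets at 0, 60, ... 300 degrees from its x axis: 30 mm bore, 60 mm deep along an axis 35 degrees from vertical, bottom outward. The spacer is in the x pocket; inward direction (sin 35, 0, -cos 35).
- pocket_mouth (a point): Centre of the mouth of the pocket that holds the spacer: on the rotor's +x side, 52 mm from its axis, 68 mm above its underside. The mouth opens in a flat facet square to the pocket.
- dish: Round shallow dish of dull dark steel, loose, 250 g, 116 mm across the rim, 18 mm high. Origin: centre of its underside; the flat inner floor is 3 mm above it and about 96 mm across.
- tongs_rest: Steel rest, fixed: two end plates 118 mm high at y -43.5 and 43.5 mm, between them two 6 mm rods along y at x -17 and 17 mm, tops 112 mm high, 28 mm clear between them. Origin: centre of underside, z up. The tongs hang with blades between the rods and cross-bar across both: origin 146 mm above the rest's origin, y axis along the rods.
- timer: White bench timer, 26 x 56 x 58 mm, loose bystander. Origin: centre of its underside.
- dropper_bottle: Small white dropper bottle, 24 mm across, 56 mm high, loose bystander. Origin: centre of its underside.
- slide_box: Flat box for slides, 90 x 64 x 34 mm, loose bystander. Origin: centre of its underside.

How it is judged (in metres and radians):
On the way:
1. the spacer has been drawn out of the rotor and hangs in the tongs (height (world z) of spacer above 0.085 m and contact force between tongs and spacer above 0.5 N), for 0.2 s.
At the end, for the whole second after the job is handed in: Spacer stem up (within 7 degrees), at rest on the dish floor, within 43 mm of the dish centre (origin -1 to 7 mm above its underside); tongs upright (within 7 degrees) and at rest on the rods, origin 141 to 151 mm above and within 35 mm of the rest's origin, jaws open within 1 mm (horizontal distance between spacer and dish below 0.043 m and z of spacer in the frame of dish between -0.001 and 0.007 m and angle between each of spacer, tongs's own z axis and vertical below 0.12 rad and linear speed of spacer below 0.02 m/s and z of tongs in the frame of tongs_rest between 0.141 and 0.151 m and horizontal distance between tongs and tongs_rest below 0.035 m and linear speed of tongs below 0.03 m/s and value of joint jaw_left below 0.001 m); the robot touches nothing.
It fails at once if the gripper's fingers touch the spacer (contact force between the fingers and spacer above 0.3 N).
It fails at once if the dish is shifted more than 30 mm (distance of dish from where it was at the start of the episode above 0.03 m).
It fails at once if the timer, dropper bottle or slide box is shifted more than 20 mm (distance of any of timer, dropper_bottle, slide_box from where it was at the start of the episode above 0.02 m).
It also fails if it takes over 58 s, if anything falls off the work surface, if the arm or the gripper's body presses on something with over 40 N, if the wrist force passes 120 N, or if a joint passes its speed limit or range.

## Robot

A 7-joint arm with a two-finger parallel gripper is mounted at the origin on a cart in front of the work surface, level with it; the furniture and walls round the work are solid. World frame = base frame: x ahead of the robot, y to its left, z up, the work surface at z = 0. Lengths are in mm, angles in rad, forces in N, time in s.
With the tool pointing down it reaches from about 400 to 875 mm from the base axis. Payload 4.4 kg.
Tool frame: the origin (TCP) lies midway between the tips of the shut fingers; the grasp point (between the pads) lies 19 mm behind it (ctrl.grip_point_offset is the distance from the TCP to the grasp point, in mm); z points along the fingers, y is the line along which they close (so a half turn about z gives the same grasp; the last joint's range is limited). The gripper opens to 85 mm and grips with 20 to 120 N. Pads are 22 mm wide; open, the fingers measure 114 mm over their backs; the gripper's body (76 mm by 85 mm) begins 54 mm behind the grasp point. The pads swing forward as they close: fully open they stand 13 mm farther back than shut.
Start: joints at [1.178, 0.628, 0.038, 1.517, -0.027, 0.996, -0.02], TCP at [208.687, -615.603, 231.313] pointing down, gripper open.
Joint ranges: [-3.06, 3.06], [-0.37, 2.12], [-1.25, 1.32], [0.18, 2.47], [-1.1, 4.24], [0.23, 1.98], [-2.94, 2.94]. Speed limits (rad/s): [2.57, 2.57, 3.14, 3.14, 3.14, 3.14, 3.14].

## Interface

Orientations are given as [roll, pitch, yaw] about the fixed x, y, z axes, in that order (R = Rz(yaw) Ry(pitch) Rx(roll)).
In Python, from cell import ctrl gives the robot as it stands.
- The arm moves only by the tool nudge_tcp, called as a command line: name --pt "numbers of a row" for each row, then --argument value for the rest. Schema: {"type":"object","properties":{"plan":{"type":"array","items":{"type":"array","items":{"type":"number"},"minItems":7,"maxItems":7},"minItems":1,"maxItems":12},"only":{"type":"string"},"quiet":{"type":"boolean"},"lines":{"type":"string"}},"required":["plan"],"additionalProperties":false}. plan is a list of rows, 1 to 12 of them, each of 7 numbers: dx, dy, dz in mm, then a rotation vector rx, ry, rz in rad, then the finger opening in mm; each row shifts and turns the commanded pose from where the row before left it, along the tool's axes as they then stand; what a row does not reach is not made up. A row lasts 1/10 s, in which the tool goes at most 50 mm and 0.15 rad, less where a joint would pass 70% of its speed; a pose out of reach is approached as far as the arm can. The fingers move at their own pace and stop on an object; the grip force is fixed at half the most. Time passes only in rows, so rows that do not move let the fingers close. The tool returns the time, the measured TCP pose, the force, the opening and the grip force at its end. only (a regular expression) keeps the lines of the reply that match it, lines (a string "A,B") keeps lines A to B, and quiet returns only ok. Input that does not fit is refused with a message, and nothing moves.
- ctrl.read_state(): the state, without advancing time (a new reading comes with each control period).
- ctrl.get_image(name): name is "scene" or "top"; returns the picture (384x512x3 uint8, blue, green, red); there is no depth.
- ctrl.calibration(name): a dict with "fx", "fy", "cx", "cy" (pixels), "k1" (the pictures are not rectified: a ray, as slopes to the right and down, at radius r is drawn at 1 + k1 r^2 times it, then the intrinsics apply), "rvec" (rotation vector, rad) and "tvec" (3), from world to camera coordinates, as OpenCV has them. Camera axes: x right, y down, z forward; pixel columns grow to the right and rows downward; lengths in mm; the calibration is good to about 2 mm. A picture is of the moment at which its call begins. calibration takes no time and is no camera call.
- ctrl.finish_job(): hands the job in; it is judged then, once.
The state is a dict: "clock": time; "qpos": joint angles; "qd": joint speeds; "tau": joint torques, N m; "eef_pos": TCP position; "tool_rot": TCP orientation; "force": force on the tool from outside, world axes, zero at the start; "torque": the same for the moment, N m; "width": finger opening in mm; "gripper_force": force on a finger pad.
Only numpy, scipy, OpenCV 4.12 (cv2) and the standard library are available. Lean on these libraries where they do the work, as an engineer would, in place of code of your own. Each camera call takes 0.05 s, during which the arm holds its last target. There are 200 camera calls.

## Working session

There is one attempt and no reset: what is moved stays moved. The work goes in short steps, Python scripts to look and compute and a tool call to move; the robot and the scene stay as the last step left them, time stands still between calls to the robot, and variables do not carry over. Pictures are saved under pics/ and viewed, at most 12 in all, crops included, and the job is handed in when it is done.

```bash
ls; mkdir -p pics
```

Run:
```python
from cell import ctrl
import cv2
for n in("scene","top"):
    cv2.imwrite(f"pics/{n}0.png",ctrl.get_image(n)); print(n,ctrl.calibration(n))
s=ctrl.read_state(); print(s)
```

```text
cell.py
pics
scene {'fx': 346.79073380085595, 'fy': 346.79073380085595, 'cx': 256.13237172360385, 'cy': 196.7852482851769, 'k1': -0.042597057208481906, 'rvec': array([ 1.28339633, -2.34166873,  0.84957122]), 'tvec': array([297.304152  , 381.06118705, 693.26408356])}
top {'fx': 482.8643305050661, 'fy': 482.8643305050661, 'cx': 260.5957478310364, 'cy': 188.36975044652667, 'k1': -0.08022485772011444, 'rvec': array([ 2.14539628, -2.10603621,  0.15558308]), 'tvec': array([  43.43141766,  510.59730561, 1299.27827034])}
{'clock': 0.1, 'qpos': array([ 1.17821285,  0.62926463,  0.0384331 ,  1.51828044, -0.0269879 ,
        0.9962741 , -0.01998944]), 'qd': array([-2.89381792e-04, -2.57502327e-03, -1.11864564e-03, -2.37508632e-03,
        6.86257342e-05,  1.66176473e-03,  4.83545842e-05]), 'tau': array([ 3.10811098e-03, -5.64530039e+01,  1.23014957e+00, -1.93972617e+01,
        1.11162930e-02,  5.43710878e-03, -1.81338942e-05]), 'eef_pos': array([ 208.50118345, -615.06112005,  230.46971487]), 'tool_rot': array([-3.13988391e+00,  2.11980681e-05,  3.26809784e-01]), 'force': array([ 0.41809237, -0.01023766,  0.13985333]), 'torque': array([ 0.00512543, -0.00737246,  0.00402086]), 'gripper_force': 0.0, 'width': 85.22310383670988}
```
View pics/scene0.png

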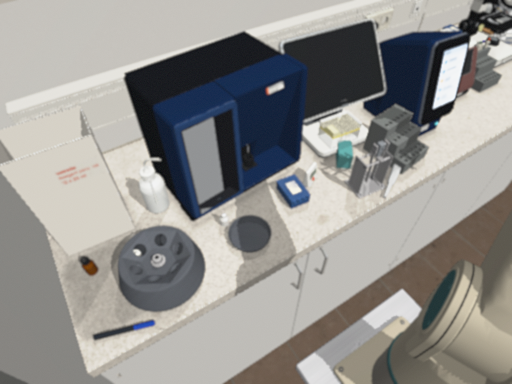

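View pics/top0.png

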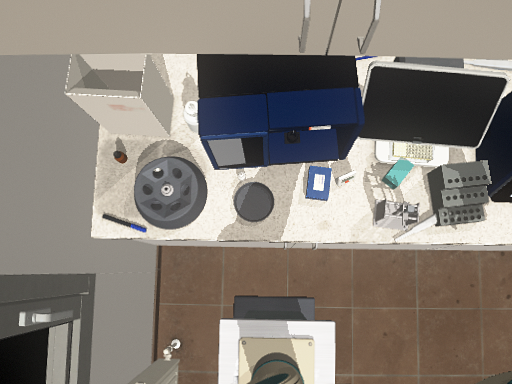

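The scene view shows the rotor at (160,267), the dish at (250,234), the rest with the tongs near (372,170) and a blue slide box at (293,190). The top view shows the rotor at (170,191), dish at (254,202) and rest at (397,212). I'll enlarge the rest and rotor.

Create h.py:
```python
import numpy as np, cv2
from cell import ctrl
from scipy.spatial.transform import Rotation as R
def cam(n):
    c=ctrl.calibration(n); Rm=cv2.Rodrigues(np.array(c['rvec']))[0]; return c,Rm,np.array(c['tvec'])
def proj(n,P):
    c,Rm,t=cam(n); q=(np.atleast_2d(P)@Rm.T+t); s=q[:,:2]/q[:,2:]; s=s*(1+c['k1']*(s**2).sum(1,keepdims=True))
    return s*[c['fx'],c['fy']]+[c['cx'],c['cy']]
def ray(n,uv):
    c,Rm,t=cam(n); K=np.array([[c['fx'],0,c['cx']],[0,c['fy'],c['cy']],[0,0,1]])
    p=cv2.undistortPoints(np.array([[uv]],float),K,np.array([c['k1'],0,0,0,0.]))[0,0]
    return -Rm.T@t, Rm.T@np.array([p[0],p[1],1])
def onz(n,uv,z):
    o,d=ray(n,uv); return o+d*(z-o[2])/d[2]
def tri(a,b):  # scene uv, top uv
    o1,d1=ray('scene',a);o2,d2=ray('top',b); d1/=np.linalg.norm(d1);d2/=np.linalg.norm(d2)
    s=np.linalg.lstsq(np.c_[d1,-d2],o2-o1,rcond=None)[0]; p,q=o1+s[0]*d1,o2+s[1]*d2
    return (p+q)/2,np.linalg.norm(p-q)
```

Run:
```python
from h import *
a=cv2.imread('pics/scene0.png');b=cv2.imread('pics/top0.png')
r=lambda i,x,y,w,h:cv2.resize(i[y:y+h,x:x+w],(400,300),interpolation=cv2.INTER_CUBIC)
m=np.vstack([np.hstack([r(a,335,120,100,75),r(b,350,160,100,75)]),np.hstack([r(a,110,215,120,90),r(b,120,145,100,75)])])
cv2.imwrite('pics/c1.png',m)
for n in('scene','top'): print(n,cam(n)[1].T@-cam(n)[2],proj(n,[[0,0,0],[208,-615,0],[600,0,0],[600,-300,0],[600,300,0]]).round().tolist())
for uv in[(170,192),(254,202),(397,212),(319,183),(343,172),(397,172),(120,157)]: print(uv,onz('top',uv,0).round())
```

```text
scene [ 24.17253023 328.94589241 778.08917566] [[402.0, 383.0], [492.0, 194.0], [248.0, 195.0], [327.0, 157.0], [152.0, 242.0]]
top [ 288.39885336   24.35854323 1366.3647694 ] [[277.0, 376.0], [497.0, 301.0], [280.0, 160.0], [383.0, 162.0], [177.0, 159.0]]
(170, 192) [502. 315.   0.]
(254, 202) [477.  72.   0.]
(397, 212) [ 455. -336.    0.]
(319, 183) [ 535. -114.    0.]
(343, 172) [ 569. -183.    0.]
(397, 172) [ 572. -339.    0.]
(120, 157) [603. 469.   0.]
```

View pics/c1.png

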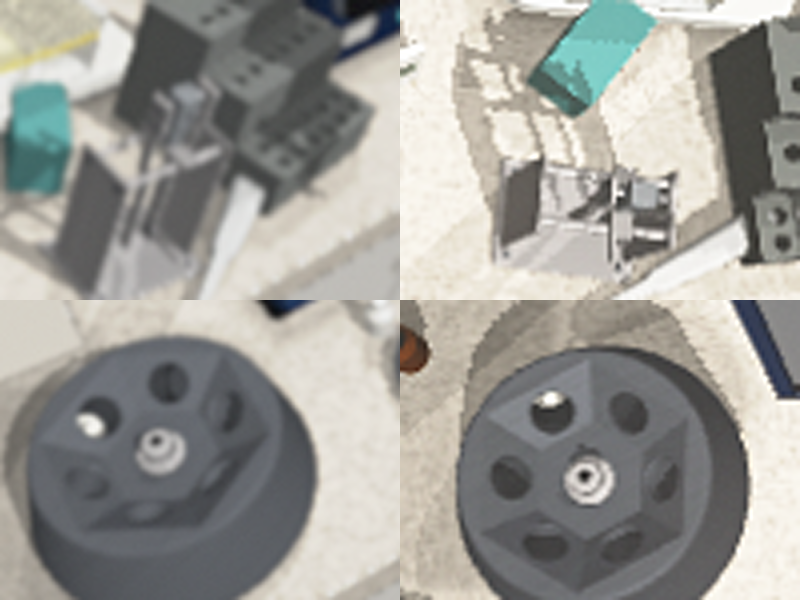

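The crops show the spacer's white in the upper-left pocket (top ≈ (158,171), scene ≈ (137,254)), the rotor nut at top (167,190), and the tongs block at top ≈ (412,208), scene ≈ (381,144). I'll enlarge the rest further with pixel ticks to get its corners.

Run:
```python
from h import *
a=cv2.imread('pics/scene0.png');b=cv2.imread('pics/top0.png')
def r(i,x,y,w,h,k):
    o=cv2.resize(i[y:y+h,x:x+w],None,fx=k,fy=k,interpolation=cv2.INTER_CUBIC)
    for u in range((x+4)//5*5,x+w,5): cv2.line(o,(int((u-x+.5)*k),0),(int((u-x+.5)*k),8 if u%10 else 16),(0,0,255),1)
    for v in range((y+4)//5*5,y+h,5): cv2.line(o,(0,int((v-y+.5)*k)),(8 if v%10 else 16,int((v-y+.5)*k)),(0,0,255),1)
    return o
m=np.hstack([cv2.copyMakeBorder(r(a,344,130,56,75,7),0,75,0,0,0),cv2.copyMakeBorder(r(b,368,190,57,50,7),0,250,0,0,0)])
print(m.shape);cv2.imwrite('pics/c2.png',m)
```

```text
(600, 791, 3)
```

View pics/c2.png

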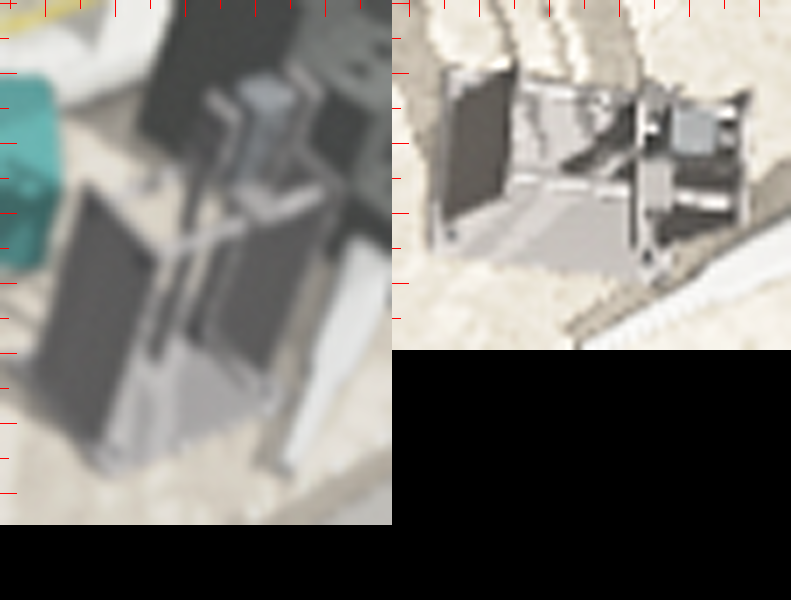

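The zoom shows the rest's end plates end-on, the rods and the tongs' grey guide block: top (410.5,208.4), scene (381.6,142.6). The +y plate's top corners are at top (383.6,217.4) and (385.1,199.2), scene (366.1,166.4) and (356.4,155.9). Now I'll triangulate these, the rotor and the dish.

Run:
```python
from h import *
pr=lambda k,x:print(k,*[np.round(v,1) for v in x])
pr('block(z161)',tri((381.6,142.6),(410.5,208.4)))
pr('L front(z118)',tri((366.1,166.4),(383.6,217.4)))
pr('L back',tri((356.4,155.9),(385.1,199.2)))
for k,uv in dict(Lf=(383.6,217.4),Lb=(385.1,199.2),Rb=(417.9,203.1),Rf=(416.9,221.6)).items(): pr(k,[onz('top',uv,118)])
for k,z,a,b in [('backrod',112,(520,85),(628,95)),('frontrod',112,(515,180),(730,202))]:
    f=lambda p:(368+(p[0]-392)/7-.5,190+p[1]/7-.5); A,B=onz('top',f(a),z),onz('top',f(b),z); pr(k,[A,B,np.degrees(np.arctan2(*(A-B)[1::-1]))])
# rotor & dish contours
for n in('scene','top'):
    im=cv2.imread(f'pics/{n}0.png'); hsv=cv2.cvtColor(im,cv2.COLOR_BGR2HSV)
    g=((hsv[...,2]<135)&(hsv[...,1]<90)).astype(np.uint8)
    win=dict(scene=[(105,215,110,100),(222,208,60,50)],top=[(125,148,90,88),(226,175,55,55)])[n]
    for x,y,w,h in win:
        m=np.zeros_like(g); m[y:y+h,x:x+w]=cv2.morphologyEx(g[y:y+h,x:x+w],cv2.MORPH_OPEN,np.ones((3,3)))
        c=max(cv2.findContours(m,0,1)[0],key=cv2.contourArea); h_=cv2.convexHull(c); e=cv2.fitEllipse(h_); print(n,e,cv2.boundingRect(c))
    x,y,w,h=win[0]; s=im[y:y+h,x:x+w].min(2)>165
    N,_,st,ce=cv2.connectedComponentsWithStats(s.astype(np.uint8))
    for i in range(1,N):
        if 3<st[i,4]<150: print('  bright',st[i],(ce[i]+[x,y]).round(1))
```

```text
block(z161) [ 444.2 -328.4  163.1] 1.9
L front(z118) [ 426.1 -269.2  119.9] 0.6
L back [ 472.7 -275.4  118.8] 2.9
Lf [ 426.1 -269.8  118. ]
Lb [ 474.  -274.7  118. ]
Rb [ 465.1 -361.   118. ]
Rf [ 416.5 -356.8  118. ]
backrod [ 468.4 -277.9  112. ] [ 465.3 -318.6  112. ] 85.6
frontrod [ 432.6 -275.2  112. ] [ 425.6 -356.   112. ] 85.0
scene ((157.36990356445312, 268.0340270996094), (85.1202392578125, 93.114990234375), 85.97124481201172) (111, 226, 94, 86)
scene ((249.39891052246094, 233.66159057617188), (38.47399139404297, 43.434486389160156), 87.31351470947266) (228, 215, 44, 38)
  bright [28 34  8  7 34] [136.6 252. ]
  bright [48 39 12 12 71] [159.4 260.1]
  bright [ 4 57  5  9 22] [110.7 276.2]
  bright [ 2 65  3  2  5] [107.8 280.4]
  bright [ 0 70  5  6 22] [106.6 287.4]
  bright [10 70  2  4  5] [115.2 286.4]
  bright [ 0 77  6  8 23] [107.  296.3]
  bright [ 0 85 10 15 64] [108.9 306.4]
  bright [98 94 12  6 62] [209.  311.7]
  bright [34 97 14  3 32] [145.8 313.2]
top ((169.90570068359375, 191.93594360351562), (72.83472442626953, 74.14134979248047), 70.61468505859375) (134, 156, 73, 73)
top ((253.65797424316406, 201.56124877929688), (39.996334075927734, 40.12764358520508), 25.192989349365234) (234, 182, 40, 40)
  bright [30 20  5  3 12] [157.2 169.1]
  bright [36 37 12 11 74] [167.2 190.4]
  bright [ 6 50  3  3  7] [132.3 199. ]
```

Run:
```python
from h import *
print(getattr(ctrl,'grip_point_offset',None))
nut,g=tri((159.4,260.1),(167.2,190.4)); print('nut',nut.round(1),g.round(1), onz('top',(167.2,190.4),75).round(1), onz('scene',(159.4,260.1),75).round(1))
print('dish rim',onz('top',(253.66,201.56),18).round(1),onz('scene',(249.4,233.66),18).round(1), tri((249.4,233.66),(253.66,201.56)))
print('rotor outline top', onz('top',(169.9,191.9),30).round(1))
c=(onz('top',(167.2,190.4),75)+onz('scene',(159.4,260.1),75))/2; c[2]=0
print('white px', onz('top',(157.2,169.1),30).round(1),onz('scene',(136.6,252),30).round(1),tri((136.6,252),(157.2,169.1)))
for n in('scene','top'):
    im=cv2.imread(f'pics/{n}0.png'); x,y=(112,222) if n=='scene' else (130,152); w=h=95 if n=='scene' else 80
    gr=cv2.cvtColor(im,cv2.COLOR_BGR2GRAY)
    # dark holes: blackhat
    bh=cv2.morphologyEx(gr,cv2.MORPH_BLACKHAT,cv2.getStructuringElement(2,(17,17)))[y:y+h,x:x+w]
    N,_,st,ce=cv2.connectedComponentsWithStats((bh>14).astype(np.uint8))
    for i in range(1,N):
        if st[i,4]>12:
            P=onz(n,ce[i]+[x,y],66); d=P-c; print(n,st[i],(ce[i]+[x,y]).round(1),P.round(1),'r',np.hypot(*d[:2]).round(1),'ang',np.degrees(np.arctan2(d[1],d[0])).round(1))
```

```text
18.700000000000003
nut [495.5 308.   64.1] 2.6 [494.4 306.9  75. ] [487.5 307.3  75. ]
dish rim [475.8  72.2  18. ] [471.4  74.   18. ] (array([476.42724563,  71.93621801,  10.3441283 ]), np.float64(1.4344176545995029))
rotor outline top [497.4 308.8  30. ]
white px [562.5 348.7  30. ] [569.8 345.8  30. ] (array([559.66614186, 345.41334148,  43.87863983]), np.float64(0.10219935692015007))
scene [20  0  8  6 25] [135.7 224.4] [622.6 318.7  66. ] r 132.2 ang 5.0
scene [81  0  5  4 15] [195.3 223.5] [543.2 189.2  66. ] r 128.9 ang -66.1
scene [63  9  5  9 19] [176.6 235.3] [536.1 244.   66. ] r 77.5 ang -54.4
scene [ 42  11  13  14 134] [160.1 239.6] [546.3 283.6  66. ] r 60.1 ang -23.0
scene [  7  14  35  25 239] [136.4 246.8] [557.7 340.4  66. ] r 74.6 ang 26.5
scene [63 19  9 15 81] [179.3 247.5] [499.9 253.   66. ] r 54.8 ang -80.6
scene [ 79  20  13  35 230] [197.8 260.9] [443.2 231.7  66. ] r 89.3 ang -122.4
scene [ 7 26  9 12 32] [121.7 252.8] [560.7 376.2  66. ] r 98.2 ang 44.8
scene [ 0 33  3 13 26] [112.9 261.4] [549.1 401.6  66. ] r 110.9 ang 58.4
scene [43 33  4  4 14] [156.
[... 616 characters left out ...]
] [487.2 280.   66. ] r 27.3 ang -97.9
top [54  0  8  5 18] [188.1 153.8] [599.7 255.7  66. ] r 120.2 ang -25.3
top [77  0  3  7 14] [208.4 154.3] [599.2 199.2  66. ] r 152.8 ang -44.9
top [22 17 13 10 84] [157.9 173.9] [541.7 337.3  66. ] r 59.0 ang 30.8
top [42 16 10 11 87] [176.7 172.8] [545.4 285.   66. ] r 58.8 ang -22.1
top [ 11  23  51  43 715] [171.4 201.2] [466.1 295.8  66. ] r 27.3 ang -155.7
top [27 25 14 11 74] [163.1 181.8] [519.7 321.5  66. ] r 32.2 ang 26.6
top [ 12  32  11  11 100] [147.1 189.1] [498.6 364.9  66. ] r 58.3 ang 82.5
top [33 34  9  8 37] [167.3 189.5] [498.3 308.8  66. ] r 7.5 ang 13.2
top [  0  68  18  12 141] [137.7 226.2] [395.8 385.1  66. ] r 123.1 ang 140.6
```

Create ov.py:
```python
from h import *
def mouths(c,yaw):
    t=np.radians(35); out=[]
    for k in range(6):
        A=R.from_euler('z',yaw+60*k,degrees=True); a=np.linspace(0,2*np.pi,40)
        m=np.array([52,0,68.]); P=m+15*(np.outer(np.cos(a),[np.cos(t),0,np.sin(t)])+np.outer(np.sin(a),[0,1,0]))
        out.append(A.apply(P)+c)
    return out
def draw(n,im,c,yaw,x,y,w,h,k):
    o=cv2.resize(im[y:y+h,x:x+w],None,fx=k,fy=k,interpolation=cv2.INTER_CUBIC)
    f=lambda P:np.int32((proj(n,P)-[x,y]+.5)*k)
    a=np.linspace(0,6.3,60)
    for P in mouths(c,yaw): cv2.polylines(o,[f(P)],True,(0,255,0),1)
    cv2.polylines(o,[f(np.c_[105.5*np.cos(a),105.5*np.sin(a),0*a]+c)],True,(0,255,255),1)
    cv2.circle(o,tuple(f(c+[0,0,75])[0].tolist()),3,(0,0,255),-1)
    return o
```

Run:
```python
from ov import *
print(tri((157.1,257),(166.75,189.5)))
c=np.array([495.5,307.5,0]);yaw=31
m=np.hstack([draw('scene',cv2.imread('pics/scene0.png'),c,yaw,110,222,96,90,4.1),draw('top',cv2.imread('pics/top0.png'),c,yaw,130,152,80,73,5)[:369]])
print(m.shape);cv2.imwrite('pics/o1.png',m)
```

```text
(array([496.80897492, 308.31569373,  76.60139736]), np.float64(0.9024048541259732))Traceback (most recent call last):
  File "<stdin>", line 4, in <module>
    return _nx.concatenate(arrs, 1, dtype=dtype, casting=casting)
           ~~~~~~~~~~~~~~~^^^^^^^^^^^^^^^^^^^^^^^^^^^^^^^^^^^^^^^
ValueError: all the input array dimensions except for the concatenation axis must match exactly, but along dimension 0, the array at index 0 has size 369 and the array at index 1 has size 365
```

Run:
```python
from ov import *
c=np.array([496.5,308.2,0]);yaw=30.5
m=np.hstack([draw('scene',cv2.imread('pics/scene0.png'),c,yaw,110,222,96,90,4)[:360],draw('top',cv2.imread('pics/top0.png'),c,yaw,130,152,80,73,5)[:360]])
print(m.shape);cv2.imwrite('pics/o1.png',m)
```

```text
(360, 784, 3)
```

View pics/o1.png

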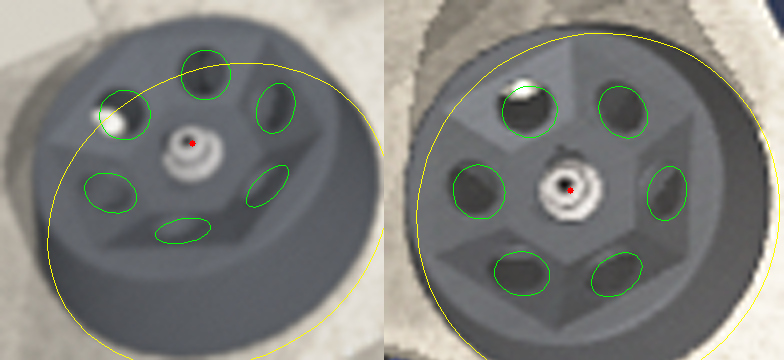

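The overlay (centre 496.5,308.2, yaw 30.5°) fits the pocket mouths in both views. The occupied one (top (530,112) and scene (122,115) in the overlay) sits about 1–2 mm further outward. I'll now plan the approach to the tongs.

Create plan.py:
```python
from h import *
def rot(yaw,tilt=0): # deg; tool z tilted outward along yaw by tilt from straight down
    y,t=np.radians([yaw,tilt]); z=np.array([np.sin(t)*np.cos(y),np.sin(t)*np.sin(y),-np.cos(t)])
    ty=np.array([np.sin(y),-np.cos(y),0]); return np.c_[np.cross(ty,z),ty,z]
def go(pos,Rt):
    s=ctrl.read_state(); R0=R.from_euler('xyz',s['tool_rot']).as_matrix(); d=R0.T@(np.array(pos)-s['eef_pos']); w=R.from_matrix(R0.T@Rt).as_rotvec()
    print('clk',round(s['clock'],1),'pos',s['eef_pos'].round(1),'d_tool',d.round(1),np.linalg.norm(d).round(1),'rot',w.round(3),np.linalg.norm(w).round(3),'d after rot',(Rt.T@(np.array(pos)-s['eef_pos'])).round(1),'w',round(s['width'],1))
```

```bash
python3 -c "
from plan import *
go([444.2,-328.4,250],rot(-5.4))"
```

```text
clk 0.1 pos [ 208.5 -615.1  230.5] d_tool [ 315.2 -195.9  -19.2] 371.6 rot [-0.002  0.     0.421] 0.421 d after rot [ 207.7 -307.6  -19.5] w 85.2
```

nudge_tcp --pt "35 -21.8 -8 0 0 0 85" --pt "35 -21.8 -8 0 0 0 85" --pt "35 -21.8 -3 0 0 0 85" --pt "35 -21.8 0 0 0 0 85" --pt "35 -21.8 0 0 0 0 85" --pt "35 -21.8 0 0 0 0 85" --pt "35 -21.8 0 0 0 0 85" --pt "35 -21.8 0 0 0 0 85" --pt "35 -21.8 0 0 0 0 85" --pt "0 0 0 0 0 0.14 85" --pt "0 0 0 0 0 0.14 85" --pt "0 0 0 0 0 0.14 85"

```text
clock: 1.3
eef_pos: [444.0, -328.1, 250.0]
tool_rot: [-3.141, 0.001, -0.098]
force: [-0.4, 1.0, -0.4]
width: 85.3
gripper_force: 0.0
```

nudge_tcp --pt "0 0 0 0 0 0 85"

```text
clock: 1.4
eef_pos: [443.9, -328.3, 250.0]
tool_rot: [-3.142, 0.001, -0.093]
force: [0.3, -0.2, 0.2]
width: 85.3
gripper_force: 0.0
```

```bash
python3 -c "
from plan import *
go([444.2,-328.4,150],rot(-5.4))"
```

```text
clk 1.4 pos [ 443.9 -328.3  250. ] d_tool [  0.4   0.  100. ] 100.0 rot [-0.     0.001  0.001] 0.001 d after rot [  0.3   0.  100. ] w 85.3
```

nudge_tcp --pt "0.3 0 40 0 0 0 85" --pt "0 0 40 0 0 0 85" --pt "0 0 30 0 0 0 85" --pt "0 0 15 0 0 0 85" --pt "0 0 0 0 0 0 85" --pt "0 0 0 0 0 0 50" --pt "0 0 0 0 0 0 44" --pt "0 0 0 0 0 0 40" --pt "0 0 0 0 0 0 39" --pt "0 0 0 0 0 0 39" --pt "0 0 0 0 0 0 39" --pt "0 0 0 0 0 0 39"

```text
clock: 2.6
eef_pos: [445.0, -329.2, 126.6]
tool_rot: [3.141, -0.002, -0.093]
force: [-0.9, 0.3, 6.2]
width: 38.8
gripper_force: 5.9
```

nudge_tcp --pt "0 0 -2 0 0 0 39" --pt "0 0 -5 0 0 0 39" --pt "0 0 -15 0 0 0 39" --pt "0 0 -30 0 0 0 39" --pt "0 0 -40 0 0 0 39" --pt "0 0 -40 0 0 0 39" --pt "0 0 -30 0 0 0 39" --pt "0 0 0 0 0 0 39" --pt "0 0 0 0 0 0 39"

```text
clock: 3.5
eef_pos: [444.2, -328.6, 287.8]
tool_rot: [3.141, -0.001, -0.093]
force: [-0.8, 0.2, -0.7]
width: 38.9
gripper_force: 5.9
```

Run:
```python
from plan import *
for n in('scene','top'): cv2.imwrite(f'pics/{n}1.png',ctrl.get_image(n))
s=ctrl.read_state(); p=s['eef_pos']; Rt=R.from_euler('xyz',s['tool_rot']).as_matrix()
T=[p+Rt@[0,0,z] for z in(-19.4,112.6)]
print(p,proj('scene',T).round(1),proj('top',T).round(1))
a=cv2.imread('pics/scene1.png');b=cv2.imread('pics/top1.png'); P,Q=proj('scene',T),proj('top',T)
def r(n,i,x,y,w,h,k):
    o=cv2.resize(i[y:y+h,x:x+w],None,fx=k,fy=k,interpolation=cv2.INTER_CUBIC)
    for t in proj(n,T): cv2.circle(o,tuple(np.int32((t-[x,y]+.5)*k).tolist()),2,(0,0,255),-1)
    return o
x,y=np.int32(P.mean(0))-[32,45]; X,Y=np.int32(Q.mean(0))-[32,45]
cv2.imwrite('pics/g1.png',np.hstack([r('scene',a,x,y,64,90,6),r('top',b,X,Y,64,90,6)]))
```

```text
[ 443.51907338 -327.99673784  286.10395699] [[397.   97.1]
 [382.4 139.8]] [[428.9 201. ]
 [411.7 208.5]]
```

View pics/g1.png

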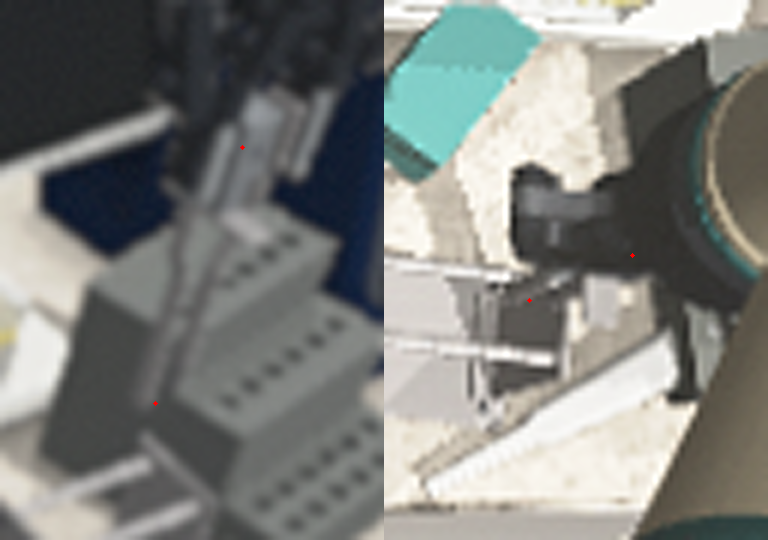

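The tongs hang in the gripper: the scene crop shows the blades with their tips at ~(155,400), on the predicted tip dot. Next I'll travel over to the rotor.

```bash
python3 -c "
from plan import *
go([462,285,287],rot(-5.4)); go([462,285,287],rot(30.5,35))
print(proj('top',[[585,0,0],[585,-100,0]]))"
```

```text
clk 3.6 pos [ 443.5 -328.   286.1] d_tool [ -38.6 -612.1    0. ] 613.3 rot [-0.001  0.002  0.001] 0.003 d after rot [ -39.3 -612.    -0.9] w 39.2
clk 3.6 pos [ 443.5 -328.   286.1] d_tool [ -38.6 -612.1    0. ] 613.3 rot [ 0.189  0.592 -0.606] 0.868 d after rot [ 268.4 -518.8  186.9] w 39.2
[[279.66800631 165.44802886]
 [314.2759538  166.01239473]]
```

nudge_tcp --pt "-1.3 -20 0 0 0 0 39" --pt "-2.2 -35 0 0 0 0 39" --pt "-2.6 -42 0 0 0 0 39" --pt "-2.6 -42 0 0 0 0 39" --pt "-2.6 -42 0 0 0 0 39" --pt "-2.6 -42 0 0 0 0 39" --pt "-2.6 -42 0 0 0 0 39" --pt "-2.6 -42 0 0 0 0 39" --pt "-2.6 -42 0 0 0 0 39" --pt "-2.6 -42 0 0 0 0 39"

```text
clock: 4.6
eef_pos: [455.4, 64.4, 286.1]
tool_rot: [3.141, 0.003, -0.093]
force: [0.8, -0.6, -0.5]
width: 39.1
gripper_force: 5.9
```

nudge_tcp --pt "-2.6 -42 0 0 0 0 39" --pt "-2.6 -42 0 0 0 0 39" --pt "-2.6 -42 0 0 0 0 39" --pt "-2.6 -42 0 0 0 0 39" --pt "-2.2 -33 0 0 0 0 39" --pt "-1.3 -20 0 0 0 0 39" --pt "0 0 0 0 0 0 39"

```text
clock: 5.3
eef_pos: [461.7, 287.6, 285.5]
tool_rot: [-3.141, 0.003, -0.088]
force: [0.4, -0.7, -1.2]
width: 39.5
gripper_force: 5.9
```

```bash
python3 -c "
from plan import *
go([462,285,287],rot(30.5,0)); go([474.8,295.4,180.7],rot(30.5,35));print(ctrl.read_state()['qpos'])"
```

```text
clk 5.3 pos [461.7 287.6 285.5] d_tool [ 0.6  2.6 -1.5] 3.1 rot [-0.001  0.003 -0.62 ] 0.62 d after rot [-1.   2.5 -1.5] w 39.5
clk 5.3 pos [461.7 287.6 285.5] d_tool [ 12.7  -8.9 104.7] 105.9 rot [ 0.188  0.594 -0.601] 0.866 d after rot [-47.6  -0.   94.6] w 39.5
[-0.5708242   0.41688106 -0.05294103  1.74173001  0.02316729  0.98588407
 -2.29058825]
```

nudge_tcp --pt "0 0 0 0 0 -0.124 39" --pt "0 0 0 0 0 -0.124 39" --pt "0 0 0 0 0 -0.124 39" --pt "0 0 0 0 0 -0.124 39" --pt "0 0 0 0 0 -0.124 39" --pt "0 0 0 0 0.122 0 39" --pt "0 0 0 0 0.122 0 39" --pt "0 0 0 0 0.122 0 39" --pt "0 0 0 0 0.122 0 39" --pt "0 0 0 0 0.122 0 39" --pt "0 0 0 0 0 0 39"

```text
clock: 6.4
eef_pos: [461.5, 274.7, 282.0]
tool_rot: [3.122, -0.493, 0.529]
force: [-0.7, 0.4, -1.2]
width: 39.1
gripper_force: 5.9
```

```bash
python3 -c "
from plan import *
go([474.8,295.4,180.7],rot(30.5,35));print(ctrl.read_state()['qpos'])"
```

```text
clk 6.4 pos [461.5 274.7 282. ] d_tool [-28.6 -13.1  99.4] 104.2 rot [ 0.022  0.118 -0.002] 0.12 d after rot [-40.1 -11.1  95.6] w 39.1
[-0.46582653  0.22708037 -0.20461821  2.21161274  0.52291151  0.25115974
 -2.17909263]
```

q6 is near its lower limit (0.25), so the tilted pose needs the wrist turned over (q5 toward π). I'll fit a simple arm model to the logged states to plan that.

Create arm.py:
```python
from plan import *
from scipy.optimize import least_squares
import itertools
D=[([1.17821285,.62926463,.0384331,1.51828044,-.0269879,.9962741,-.01998944],[208.50118345,-615.06112005,230.46971487],[-3.13988391,2.12e-5,.326809784]),
([-.5708242,.41688106,-.05294103,1.74173001,.02316729,.98588407,-2.29058825],[461.7,287.6,285.5],[-3.141,.003,-.088]),
([-.46582653,.22708037,-.20461821,2.21161274,.52291151,.25115974,-2.17909263],[461.5,274.7,282.0],[3.122,-.493,.529])]
E=lambda a,v:R.from_euler(a,v).as_matrix()
def fk(q,P,s):
    h,L1,L2,L3,c,o1,o2=P; Rm=E('z',s[0]*q[0])@E('y',q[1])@E('z',s[1]*q[2]); p=np.array([0,0,h])+Rm@[o1,0,L1]
    Rm=Rm@E('y',q[3]); p=p+Rm@[o2,0,L2]; Rm=Rm@E('z',s[2]*q[4]); Rm=Rm@E('y',q[5])@E('z',s[3]*q[6]+c); return p+Rm@[0,0,L3],Rm
def res(P,s):
    o=[]
    for q,p,r in D:
        a,b=fk(q,P,s); o+=list((a-p)); o+=list(300*R.from_matrix(b.T@E('xyz',r)).as_rotvec())
    return np.array(o)
def fit():
    best=None
    for s in itertools.product((1,-1),repeat=4):
        for c in(0,1.57,3.14,-1.57):
            f=least_squares(res,[360,560,380,378,c,0,0],args=(s,))
            if best is None or f.cost<best[0]: best=(f.cost,f.x,s)
    return best
if __name__=='__main__':
    b=fit(); print(b[0],b[1].round(2),b[2],res(b[1],b[2]).round(1))
```

```bash
python3 arm.py
```

```text
1063.748000222419 [281.76 628.15 371.73 394.97   1.57 -41.5  -15.82] (-1, -1, -1, -1) [ 30.6   4.6  -0.7   0.   -0.   -0.  -22.9  15.7  -0.3   0.1   0.    0.1
  -9.7  17.4   1.1   0.1   0.1  -0.1]
```

```bash
sed -i 's/h,L1,L2,L3,c,o1,o2=P/h,L1,L2,L3,c,o2,oy=P;o1=0/; s/Rm@\[o1,0,L1\]/Rm@[o1,oy,L1]/' arm.py; python3 arm.py; python3 -c "
from cell import ctrl; s=ctrl.read_state(); print(repr(s['qpos']),s['eef_pos'],s['tool_rot'])"
```

```text
0.060555237330496246 [330.62 562.86 380.52 347.54   1.57   1.08 -27.98] (-1, -1, -1, -1) [ 0.1  0.1  0.1  0.  -0.  -0.   0.1  0.1 -0.1  0.1  0.   0.1  0.1 -0.2
  0.   0.1  0.1 -0.1]
array([-0.46582653,  0.22708037, -0.20461821,  2.21161274,  0.52291151,
        0.25115974, -2.17909263]) [461.462482   274.6725595  281.97760833] [ 3.1218701  -0.49276696  0.52881063]
```

Add to arm.py:
```python
PP=np.array([330.62,562.86,380.52,347.54,np.pi/2,1.08,-27.98]); SS=(-1,)*4
LO=np.array([-3.06,-.37,-1.25,.18,-1.1,.23,-2.94]);HI=np.array([3.06,2.12,1.32,2.47,4.24,1.98,2.94])
def ik(pos,Rt,q0,reg=1e-2):
    f=lambda q:np.r_[(fk(q,PP,SS)[0]-pos)/10,30*R.from_matrix(fk(q,PP,SS)[1].T@Rt).as_rotvec(),reg*(q-q0)]
    r=least_squares(f,np.clip(q0,LO+.02,HI-.02),bounds=(LO+.015,HI-.015)); return r.x,np.linalg.norm(r.fun[:6])
```

Create exp.py:
```python
from arm import *
rng=np.random.default_rng(0); q0=ctrl.read_state()['qpos']
a=rot(30.5,35)[:,2]; m=np.array([542.8,335.4,68]); 
S=[]
for roll in range(-180,180,30):
    Rt=rot(30.5,35)@E('z',np.radians(roll)); best=[]
    for k in range(10):
        s=rng.uniform(LO,HI); s[0]=-.5+rng.normal()*.5; s[3]=2.3; s[1]=.6; s[4]=rng.uniform(-1,4.2)
        q,e=ik(m+50*a-112.6*a,Rt,s)
        if e<.05:
            best.append((np.abs(q-q0).max(),q))
    best.sort(key=lambda t:t[0])
    for b in best[:3]: print(roll,round(b[0],2),b[1].round(2))
```

```bash
python3 exp.py
```

```text
-180 1.68 [-0.08  0.77 -0.84  2.33  2.2   0.73 -0.6 ]
-180 1.69 [ 0.    0.83 -1.    2.33  2.12  0.83 -0.49]
-180 1.81 [-0.2   0.71 -0.64  2.33  2.34  0.62 -0.77]
-150 1.5 [ 0.11  0.97 -1.23  2.33  2.02  1.03 -0.86]
-150 1.5 [ 0.11  0.97 -1.23  2.33  2.02  1.03 -0.86]
-150 1.56 [ 0.04  0.87 -1.07  2.33  2.09  0.88 -0.97]
-120 1.5 [ 0.1   0.96 -1.22  2.33  2.03  1.01 -1.39]
-120 1.52 [ 0.08  0.93 -1.17  2.33  2.05  0.96 -1.43]
-120 1.53 [ 0.07  0.91 -1.14  2.33  2.06  0.94 -1.44]
-90 1.5 [ 0.11  0.97 -1.23  2.33  2.02  1.03 -1.91]
-90 1.5 [ 0.11  0.97 -1.23  2.33  2.02  1.02 -1.91]
-90 1.78 [-0.18  0.72 -0.69  2.33  2.3   0.64 -2.31]
-60 1.53 [ 0.07  0.91 -1.14  2.33  2.05  0.94 -2.49]
-60 1.86 [-0.24  0.7  -0.58  2.33  2.38  0.59 -2.92]
-60 3.57 [-1.26  1.01  1.09  2.33  4.08  0.91  1.39]
-30 3.72 [-0.91  0.7   0.42  2.33  3.54  0.5   1.55]
-30 3.78 [-0.89  0.69  0.37  2.33  3.48  0.49  1.6 ]
-30 3.78 [-0.88  0.69  0.37  2.33  3.48  0.49  1.61]
0 3.46 [-1.19  0.9   0.91  2.33  3.98  0.77  0.49]
0 4.0 [-0.53  0.65 -0.15  2.33  2.81  0.46  1.82]
30 3.02 [-0.92  0.71  0.43  2.33  3.55  0.5   0.49]
30 3.7 [-0.41  0.66 -0.33  2.33  2.62  0.5   1.52]
30 4.26 [-0.03  0.8  -0.93  2.33  2.15  0.78  2.08]
60 2.85 [-0.82  0.68  0.28  2.33  3.37  0.47  0.16]
60 2.9 [-0.85  0.68  0.32  2.33  3.42  0.47  0.1 ]
60 3.05 [-0.94  0.71  0.45  2.33  3.57  0.51 -0.07]
90 2.41 [-0.6   0.65 -0.06  2.33  2.93  0.45  0.12]
90 2.51 [-0.49  0.65 -0.21  2.33  2.74  0.47  0.33]
90 2.52 [-0.66  0.65  0.03  2.33  3.04  0.44 -0.  ]
120 2.24 [-0.34  0.67 -0.43  2.33  2.51  0.53  0.07]
120 2.32 [-0.55  0.65 -0.13  2.33  2.84  0.46 -0.31]
120 2.43 [-0.22  0.7  -0.61  2.33  2.36  0.6   0.25]
150 2.1 [-0.08  0.77 -0.84  2.33  2.2   0.73 -0.08]
150 2.18 [-0.02  0.82 -0.96  2.33  2.14  0.8   0.  ]
150 2.34 [-0.56  0.65 -0.11  2.33  2.87  0.45 -0.86]
```

Create path.py:
```python
from arm import *
import sys
a=rot(30.5,35)[:,2]; m=np.array([542.8,335.4,68]); Rg=rot(30.5,35)@E('z',np.pi)
def pathto(pos,Rt,seed,N):
    s=ctrl.read_state(); q0=s['qpos']; q1,e=ik(pos,Rt,np.array(seed)); print('goal',q1.round(2),'err',e.round(3),'q0',q0.round(2))
    Rp=R.from_euler('xyz',s['tool_rot']).as_matrix(); p=s['eef_pos']; out=[]
    for i in range(1,N+1):
        pn,Rn=fk(q0+(q1-q0)*i/N,PP,SS); d=Rp.T@(pn-p); w=R.from_matrix(Rp.T@Rn).as_rotvec(); p,Rp=pn,Rn
        print(d.round(1).tolist(),w.round(3).tolist(),'|w|',np.linalg.norm(w).round(3),'tip',(pn+Rn@[0,0,112.6]).round(0),'tcp',pn.round(0))
if __name__=='__main__':
    pathto(m-40*a-112.6*a,Rg,[-.2,.71,-.64,2.33,2.34,.62,-.77],14)
```

```bash
python3 path.py
```

```text
goal [-0.2   0.48 -0.63  2.4   2.22  0.46 -0.74] err 0.0 q0 [-0.47  0.23 -0.2   2.21  0.52  0.25 -2.18]
[-12.3, 6.6, 8.4] [-0.02, -0.026, -0.228] |w| 0.23 tip [505. 287. 169.] tcp [459. 265. 269.]
[-11.4, 3.7, 8.2] [-0.015, -0.024, -0.228] |w| 0.23 tip [503. 275. 156.] tcp [457. 257. 257.]
[-10.0, 1.6, 7.9] [-0.012, -0.021, -0.228] |w| 0.229 tip [503. 265. 145.] tcp [457. 249. 247.]
[-8.0, -0.1, 7.6] [-0.009, -0.017, -0.228] |w| 0.229 tip [504. 257. 136.] tcp [458. 243. 238.]
[-5.8, -1.0, 7.3] [-0.008, -0.013, -0.228] |w| 0.228 tip [507. 251. 128.] tcp [459. 239. 229.]
[-3.5, -1.3, 7.0] [-0.009, -0.009, -0.227] |w| 0.227 tip [510. 247. 121.] tcp [461. 236. 222.]
[-1.3, -0.8, 6.6] [-0.011, -0.005, -0.226] |w| 0.227 tip [514. 246. 116.] tcp [464. 235. 216.]
[0.7, 0.3, 6.1] [-0.015, -0.003, -0.225] |w| 0.226 tip [518. 248. 111.] tcp [466. 236. 211.]
[2.3, 2.1, 5.7] [-0.02, -0.002, -0.224] |w| 0.225 tip [521. 253. 107.] tcp [469. 240. 206.]
[3.3, 4.3, 5.2] [-0.025, -0.002, -0.222] |w| 0.224 tip [525. 262. 105.] tcp [471. 246. 202.]
[3.6, 6.8, 4.6] [-0.031, -0.004, -0.22] |w| 0.222 tip [527. 273. 102.] tcp [472. 254. 199.]
[3.1, 9.4, 4.0] [-0.036, -0.008, -0.218] |w| 0.221 tip [528. 287. 101.] tcp [472. 264. 196.]
[1.9, 12.0, 3.4] [-0.041, -0.014, -0.216] |w| 0.22 tip [526. 304. 100.] tcp [471. 277. 194.]
[-0.1, 14.3, 2.8] [-0.044, -0.021, -0.213] |w| 0.219 tip [523. 324. 101.] tcp [467. 291. 193.]
```

```bash
sed -i 's/m-40\*a/m-65*a/; s/,14)/,22)/' path.py; python3 path.py
```

```text
goal [-0.2   0.41 -0.61  2.41  2.18  0.4  -0.72] err 0.0 q0 [-0.47  0.23 -0.2   2.21  0.52  0.25 -2.18]
[-6.8, 3.9, 4.0] [-0.012, -0.012, -0.144] |w| 0.145 tip [507. 292. 176.] tcp [460. 269. 275.]
[-6.6, 2.7, 4.0] [-0.011, -0.011, -0.144] |w| 0.145 tip [506. 285. 169.] tcp [459. 264. 269.]
[-6.2, 1.8, 3.9] [-0.009, -0.011, -0.144] |w| 0.145 tip [505. 279. 163.] tcp [458. 259. 263.]
[-5.7, 1.0, 3.8] [-0.008, -0.01, -0.144] |w| 0.145 tip [504. 273. 157.] tcp [457. 255. 258.]
[-5.1, 0.3, 3.7] [-0.007, -0.009, -0.144] |w| 0.145 tip [504. 268. 152.] tcp [457. 251. 253.]
[-4.4, -0.3, 3.6] [-0.006, -0.008, -0.144] |w| 0.144 tip [505. 264. 148.] tcp [457. 248. 248.]
[-3.7, -0.7, 3.4] [-0.006, -0.007, -0.144] |w| 0.144 tip [506. 260. 144.] tcp [457. 245. 244.]
[-2.9, -1.0, 3.3] [-0.006, -0.005, -0.144] |w| 0.144 tip [507. 257. 140.] tcp [458. 242. 240.]
[-2.0, -1.1, 3.2] [-0.006, -0.004, -0.144] |w| 0.144 tip [508. 255. 137.] tcp [459. 241. 237.]
[-1.2, -1.0, 3.1] [-0.007, -0.003, -0.144] |w| 0.144 tip [510. 254. 134.] tcp [459. 240. 234.]
[-0.4, -0.8, 2.9] [-0.007, -0.002, -0.143] |w| 0.144
[... 360 characters left out ...]
 |w| 0.143 tip [517. 263. 124.] tcp [463. 246. 222.]
[2.1, 2.4, 2.1] [-0.015, -0.001, -0.142] |w| 0.142 tip [518. 268. 123.] tcp [463. 249. 220.]
[2.3, 3.2, 2.0] [-0.017, -0.002, -0.141] |w| 0.142 tip [518. 274. 122.] tcp [463. 253. 218.]
[2.2, 4.2, 1.8] [-0.019, -0.003, -0.141] |w| 0.142 tip [518. 281. 122.] tcp [462. 258. 217.]
[2.0, 5.1, 1.6] [-0.02, -0.004, -0.14] |w| 0.141 tip [517. 288. 121.] tcp [461. 264. 216.]
[1.6, 6.0, 1.4] [-0.022, -0.006, -0.139] |w| 0.141 tip [516. 297. 121.] tcp [460. 270. 215.]
[1.0, 6.9, 1.2] [-0.023, -0.009, -0.139] |w| 0.141 tip [514. 306. 121.] tcp [458. 276. 214.]
[0.3, 7.7, 1.0] [-0.024, -0.011, -0.138] |w| 0.14 tip [511. 316. 121.] tcp [455. 284. 213.]
```

nudge_tcp --pt "-6.8 3.9 4 -0.012 -0.012 -0.144 39" --pt "-6.6 2.7 4 -0.011 -0.011 -0.144 39" --pt "-6.2 1.8 3.9 -0.009 -0.011 -0.144 39" --pt "-5.7 1 3.8 -0.008 -0.01 -0.144 39" --pt "-5.1 0.3 3.7 -0.007 -0.009 -0.144 39" --pt "-4.4 -0.3 3.6 -0.006 -0.008 -0.144 39" --pt "-3.7 -0.7 3.4 -0.006 -0.007 -0.144 39" --pt "-2.9 -1 3.3 -0.006 -0.005 -0.144 39"

```text
clock: 7.2
eef_pos: [461.0, 244.2, 241.7]
tool_rot: [2.676, -0.095, 1.679]
force: [0.3, 0.3, -0.5]
width: 39.1
gripper_force: 5.9
```

```bash
python3 path.py
```

```text
goal [-0.2   0.41 -0.61  2.41  2.18  0.4  -0.72] err 0.0 q0 [-0.46  0.29 -0.24  2.28  1.07  0.27 -1.58]
[-1.7, -1.1, 2.6] [-0.002, -0.004, -0.092] |w| 0.092 tip [511. 257. 139.] tcp [461. 243. 239.]
[-1.4, -1.6, 2.1] [-0.002, -0.004, -0.092] |w| 0.092 tip [511. 256. 136.] tcp [461. 241. 236.]
[-1.0, -1.5, 2.1] [-0.002, -0.003, -0.092] |w| 0.092 tip [511. 254. 134.] tcp [461. 240. 234.]
[-0.6, -1.3, 2.0] [-0.003, -0.002, -0.092] |w| 0.092 tip [511. 253. 131.] tcp [461. 240. 231.]
[-0.3, -1.1, 1.9] [-0.003, -0.002, -0.092] |w| 0.092 tip [512. 253. 129.] tcp [461. 239. 229.]
[0.1, -0.9, 1.8] [-0.004, -0.001, -0.091] |w| 0.092 tip [513. 253. 128.] tcp [461. 239. 227.]
[0.4, -0.6, 1.8] [-0.005, -0.001, -0.091] |w| 0.091 tip [513. 253. 126.] tcp [461. 239. 225.]
[0.6, -0.3, 1.7] [-0.006, -0.001, -0.091] |w| 0.091 tip [514. 254. 125.] tcp [462. 240. 223.]
[0.9, 0.1, 1.6] [-0.006, -0.001, -0.091] |w| 0.091 tip [514. 256. 123.] tcp [462. 241. 222.]
[1.1, 0.5, 1.5] 
[... 483 characters left out ...]
 |w| 0.09 tip [517. 274. 119.] tcp [462. 253. 215.]
[1.2, 3.1, 1.0] [-0.013, -0.003, -0.089] |w| 0.09 tip [517. 279. 119.] tcp [462. 257. 214.]
[1.0, 3.5, 0.9] [-0.014, -0.004, -0.089] |w| 0.09 tip [517. 284. 119.] tcp [461. 261. 214.]
[0.8, 4.0, 0.8] [-0.015, -0.005, -0.088] |w| 0.09 tip [516. 290. 119.] tcp [460. 265. 214.]
[0.5, 4.4, 0.7] [-0.015, -0.006, -0.088] |w| 0.09 tip [515. 296. 119.] tcp [459. 269. 213.]
[0.2, 4.8, 0.6] [-0.016, -0.007, -0.088] |w| 0.089 tip [514. 302. 120.] tcp [458. 274. 213.]
[-0.2, 5.1, 0.5] [-0.016, -0.008, -0.087] |w| 0.089 tip [513. 309. 120.] tcp [457. 278. 213.]
[-0.6, 5.5, 0.4] [-0.017, -0.009, -0.087] |w| 0.089 tip [511. 316. 121.] tcp [455. 284. 213.]
```

The wrist is following as modelled (q5 1.07, q6 0.27). I'll continue.

nudge_tcp --pt "-2.6 -2 3.8 -0.003 -0.006 -0.144 39" --pt "-1.6 -2.2 3.2 -0.004 -0.004 -0.144 39" --pt "-0.7 -2 3.1 -0.005 -0.003 -0.144 39" --pt "0.1 -1.5 2.9 -0.006 -0.002 -0.143 39" --pt "0.8 -0.8 2.8 -0.008 -0.002 -0.143 39" --pt "1.3 0.1 2.5 -0.01 -0.001 -0.143 39" --pt "1.8 1 2.3 -0.012 -0.001 -0.142 39"

```text
clock: 7.9
eef_pos: [462.1, 243.4, 218.8]
tool_rot: [2.76, 0.362, 2.589]
force: [0.5, 0.8, -1.4]
width: 39.0
gripper_force: 5.9
```

```bash
sed -i 's/,22)/,8)/' path.py; python3 path.py
```

```text
goal [-0.2   0.41 -0.61  2.41  2.18  0.4  -0.72] err 0.0 q0 [-0.47  0.34 -0.25  2.34  1.66  0.27 -1.19]
[2.3, 0.8, 2.9] [-0.008, 0.001, -0.126] |w| 0.126 tip [516. 263. 118.] tcp [462. 246. 216.]
[2.8, 1.7, 2.0] [-0.012, 0.0, -0.125] |w| 0.125 tip [515. 267. 116.] tcp [461. 248. 213.]
[2.4, 3.0, 1.7] [-0.015, -0.001, -0.124] |w| 0.125 tip [515. 272. 115.] tcp [460. 252. 212.]
[1.8, 4.2, 1.3] [-0.018, -0.004, -0.123] |w| 0.124 tip [514. 279. 115.] tcp [460. 257. 211.]
[1.1, 5.4, 1.0] [-0.02, -0.006, -0.122] |w| 0.124 tip [514. 286. 115.] tcp [459. 262. 210.]
[0.1, 6.4, 0.6] [-0.022, -0.01, -0.121] |w| 0.123 tip [513. 295. 116.] tcp [458. 269. 211.]
[-1.1, 7.2, 0.2] [-0.024, -0.013, -0.119] |w| 0.123 tip [512. 305. 118.] tcp [457. 276. 212.]
[-2.4, 7.9, -0.2] [-0.025, -0.017, -0.118] |w| 0.122 tip [511. 316. 121.] tcp [455. 284. 213.]
```

nudge_tcp --pt "2.3 0.8 2.9 -0.008 0.001 -0.126 39" --pt "2.8 1.7 2 -0.012 0 -0.125 39" --pt "2.4 3 1.7 -0.015 -0.001 -0.124 39" --pt "1.8 4.2 1.3 -0.018 -0.004 -0.123 39" --pt "1.1 5.4 1 -0.02 -0.006 -0.122 39" --pt "0.1 6.4 0.6 -0.022 -0.01 -0.121 39" --pt "-1.1 7.2 0.2 -0.024 -0.013 -0.119 39" --pt "-2.4 7.9 -0.2 -0.025 -0.017 -0.118 39" --pt "0 0 0 0 0 0 39"

```text
clock: 8.8
eef_pos: [455.0, 283.6, 213.6]
tool_rot: [3.139, 0.61, -2.615]
force: [-0.2, -0.5, -1.0]
width: 39.3
gripper_force: 5.9
```

```bash
python3 -c "
from path import *
go(m-(40+112.6)*a,Rg); print(ctrl.read_state()['qpos'].round(2))"
```

```text
clk 8.8 pos [455.  283.6 213.6] d_tool [-0.   0.1 25.2] 25.2 rot [-0.001 -0.001 -0.004] 0.004 d after rot [-0.   0.1 25.2] w 39.3
[-0.35  0.39 -0.4   2.41  2.36  0.33 -0.9 ]
```

nudge_tcp --pt "0 0 20 0 0 0 39" --pt "0 0 25 0 0 0 39" --pt "0 0 12 0 0 0 39" --pt "0 0 0 0 0 0 39" --pt "0 0 0 0 0 0 39"

```text
clock: 9.3
eef_pos: [482.4, 300.5, 167.1]
tool_rot: [3.138, 0.61, -2.616]
force: [-0.2, 0.4, -0.5]
width: 39.2
gripper_force: 5.9
```

Run:
```python
from path import *
from ov import mouths
go(m-(5+112.6)*a,Rg); s=ctrl.read_state(); p=s['eef_pos']; Rt=R.from_euler('xyz',s['tool_rot']).as_matrix()
ims=[]
for n,(x,y,w,h,k) in dict(scene=(110,215,66,66,6),top=(130,145,66,66,6)).items():
    i=ctrl.get_image(n); cv2.imwrite(f'pics/{n}2.png',i); o=cv2.resize(i[y:y+h,x:x+w],None,fx=k,fy=k,interpolation=cv2.INTER_CUBIC)
    f=lambda P:np.int32((proj(n,P)-[x,y]+.5)*k)
    for P in mouths(np.array([498,309,0.]),30.5)[:1]: cv2.polylines(o,[f(P)],True,(0,255,0),1)
    for yy in(-10.5,-8,8,10.5): # blade faces
        cv2.polylines(o,[f([p+Rt@[0,yy,112.6-40],p+Rt@[0,yy,112.6]])],False,(0,0,255),1)
    ims.append(o)
cv2.imwrite('pics/o2.png',np.hstack(ims))
```

```text
clk 9.3 pos [482.4 300.5 167.1] d_tool [-0.4 -0.6  3.6] 3.6 rot [-0.    -0.001 -0.006] 0.006 d after rot [-0.4 -0.6  3.6] w 39.2
```

View pics/o2.png

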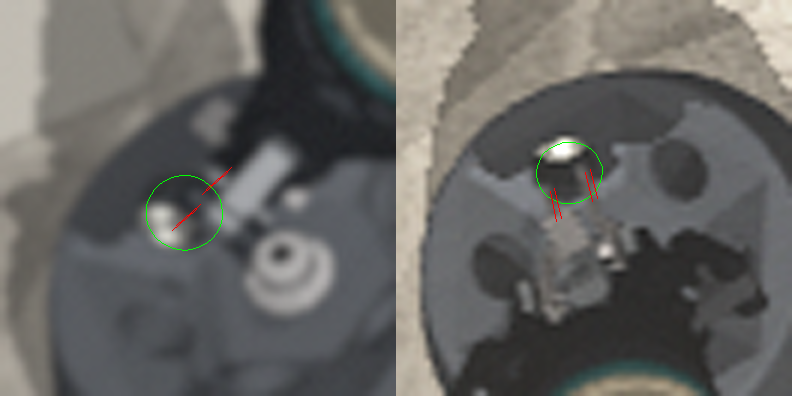

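The mouth circle matches the white spacer's outer edge to about 1 px. The crossbar shows as a light patch in scene (260,178). I'll check its place against the prediction.

Run:
```python
from path import *
s=ctrl.read_state(); p=s['eef_pos']; Rt=R.from_euler('xyz',s['tool_rot']).as_matrix()
i=cv2.imread('pics/scene2.png'); x,y=110,215
sub=cv2.resize(i[y:y+66,x:x+66],None,fx=6,fy=6,interpolation=cv2.INTER_CUBIC); g=(sub.min(2)>105).astype(np.uint8); g[:,:215]=0; g[:130]=0; g[222:]=0; g[:,305:]=0
c=max(cv2.findContours(g,0,1)[0],key=cv2.contourArea); print('seen',cv2.minAreaRect(c),cv2.boxPoints(cv2.minAreaRect(c)).round().tolist(), cv2.boundingRect(c))
z=-19.4+30
for zz in(z,z+4): print('pred',((proj('scene',[p+Rt@[u,v,zz] for u,v in((-24,-7),(24,-7),(24,7),(-24,7))])-[x,y]+.5)*6).round().tolist())
print('top pred',((proj('top',[p+Rt@[u,v,z] for u,v in((-24,-7),(24,-7),(24,7),(-24,7))])-[130,145]+.5)*6).round().tolist())
print('guide block top', ((proj('scene',[p+Rt@[0,0,-34.4]])-[x,y]+.5)*6).round())
```

```text
seen ((253.0, 182.5), (77.0, 76.0), 90.0) [[215.0, 144.0], [291.0, 144.0], [291.0, 221.0], [215.0, 221.0]] (215, 144, 77, 78)
pred [[215.0, 92.0], [320.0, 177.0], [296.0, 207.0], [189.0, 121.0]]
pred [[212.0, 95.0], [317.0, 180.0], [293.0, 210.0], [187.0, 124.0]]
top pred [[177.0, 206.0], [233.0, 297.0], [204.0, 312.0], [148.0, 222.0]]
guide block top [[290. 119.]]
```

nudge_tcp --pt "-1.4 -0.6 3 0 0 0 39" --pt "0 0 7 0 0 0 39" --pt "0 0 7 0 0 0 39" --pt "0 0 0 0 0 0 39"

```text
clock: 9.8
eef_pos: [492.1, 306.6, 153.5]
tool_rot: [3.137, 0.611, -2.614]
force: [-0.5, -1.0, -0.5]
width: 39.0
gripper_force: 5.9
```

```bash
python3 -c "
from path import *
go(m-(0+112.6)*a,Rg)"
```

```text
clk 9.8 pos [492.1 306.6 153.5] d_tool [ 1.3 -0.9 -9.1] 9.2 rot [ 0.002 -0.    -0.004] 0.004 d after rot [ 1.3 -0.9 -9.1] w 39.0
```

nudge_tcp --pt "0 0 7 0 0 0 39" --pt "0 0 6 0 0 0 39" --pt "0 0 0 0 0 0 39"

```text
clock: 10.1
eef_pos: [498.4, 310.4, 142.8]
tool_rot: [3.137, 0.611, -2.614]
force: [-0.2, -0.1, -0.6]
width: 39.1
gripper_force: 5.9
```

```bash
python3 -c "
from path import *
go(m-(0+112.6)*a,Rg)"
```

```text
clk 10.1 pos [498.4 310.4 142.8] d_tool [  1.2  -0.9 -22.1] 22.1 rot [ 0.002 -0.    -0.004] 0.004 d after rot [  1.2  -1.  -22.1] w 39.1
```

nudge_tcp --pt "0 -0.7 5 0 0 0 39" --pt "0 0 6 0 0 0 39" --pt "0 0 0 0 0 0 39"

```text
clock: 10.4
eef_pos: [504.3, 312.9, 134.1]
tool_rot: [3.137, 0.611, -2.614]
force: [-1.6, -0.3, -0.6]
width: 39.1
gripper_force: 5.9
```

nudge_tcp --pt "0 0 5 0 0 0 39" --pt "0 0 5 0 0 0 39" --pt "0 0 0 0 0 0 39"

```text
clock: 10.7
eef_pos: [509.2, 315.9, 125.9]
tool_rot: [3.137, 0.611, -2.614]
force: [-0.2, 0.5, -1.0]
width: 39.2
gripper_force: 5.9
```

```bash
python3 -c "
from path import *
go(m-(0+112.6)*a,Rg)"
```

```text
clk 10.7 pos [509.2 315.9 125.9] d_tool [  1.4  -0.2 -42.8] 42.9 rot [ 0.002  0.    -0.004] 0.004 d after rot [  1.4  -0.2 -42.8] w 39.2
```

nudge_tcp --pt "0 0 3 0 0 0 39" --pt "0 0 3 0 0 0 39" --pt "0 0 0 0 0 0 39"

```text
clock: 11.0
eef_pos: [512.0, 317.6, 121.3]
tool_rot: [3.137, 0.611, -2.614]
force: [-0.5, -0.4, -1.1]
width: 39.3
gripper_force: 5.9
```

nudge_tcp --pt "0 0 0 0 0 0 36" --pt "0 0 0 0 0 0 33" --pt "0 0 0 0 0 0 31" --pt "0 0 0 0 0 0 30" --pt "0 0 0 0 0 0 29" --pt "0 0 0 0 0 0 29" --pt "0 0 0 0 0 0 29"

```text
clock: 11.7
eef_pos: [511.8, 317.5, 121.8]
tool_rot: [3.138, 0.612, -2.613]
force: [-1.6, -2.2, 3.0]
width: 29.5
gripper_force: 18.4
```

```bash
python3 -c "
from path import *
go(m-(0+112.6)*a,Rg)"
```

```text
clk 11.7 pos [511.8 317.5 121.8] d_tool [  1.5  -0.2 -48.1] 48.1 rot [ 0.002  0.001 -0.003] 0.004 d after rot [  1.5  -0.3 -48.1] w 29.5
```

nudge_tcp --pt "0 0 0 0 0 0 27" --pt "0 0 0 0 0 0 26" --pt "0 0 0 0 0 0 26"

```text
clock: 12.0
eef_pos: [511.7, 317.4, 121.9]
tool_rot: [3.138, 0.612, -2.613]
force: [-3.2, -1.4, 6.9]
width: 26.5
gripper_force: 48.3
```

nudge_tcp --pt "0 0 -3 0 0 0 26" --pt "0 0 -4 0 0 0 26" --pt "0 0 -5 0 0 0 26" --pt "0 0 0 0 0 0 26"

```text
clock: 12.4
eef_pos: [505.7, 313.9, 131.9]
tool_rot: [3.138, 0.612, -2.613]
force: [0.0, -0.5, -0.7]
width: 27.0
gripper_force: 48.0
```

nudge_tcp --pt "0 0 -10 0 0 0 28" --pt "0 0 -15 0 0 0 28" --pt "0 0 -20 0 0 0 28" --pt "0 0 -20 0 0 0 28" --pt "0 0 -20 0 0 0 28" --pt "0 0 -15 0 0 0 28" --pt "0 0 0 0 0 0 28" --pt "0 0 0 0 0 0 28"

```text
clock: 13.2
eef_pos: [456.6, 284.9, 213.7]
tool_rot: [3.138, 0.613, -2.613]
force: [-0.1, 0.8, -0.5]
width: 28.1
gripper_force: 23.4
```

Run:
```python
from path import *
go(m-(65+112.6)*a,Rg); s=ctrl.read_state(); p=s['eef_pos']; Rt=R.from_euler('xyz',s['tool_rot']).as_matrix(); print(s['qpos'].round(2))
ims=[]
for n in('scene','top'):
    i=ctrl.get_image(n); cv2.imwrite(f'pics/{n}3.png',i); t=proj(n,[p+Rt@[0,0,112.6]])[0]; x,y=np.int32(t)-[33,33]; o=cv2.resize(i[y:y+66,x:x+66],None,fx=6,fy=6,interpolation=cv2.INTER_CUBIC)
    cv2.circle(o,tuple(np.int32((t-[x,y]+.5)*6).tolist()),3,(0,0,255),1); ims.append(o)
cv2.imwrite('pics/o3.png',np.hstack(ims))
```

```text
clk 13.2 pos [456.6 284.9 213.7] d_tool [ 1.7 -0.2 -0.9] 2.0 rot [ 0.002  0.002 -0.003] 0.004 d after rot [ 1.7 -0.2 -0.9] w 28.1
[-0.35  0.39 -0.4   2.41  2.37  0.33 -0.9 ]
```

View pics/o3.png

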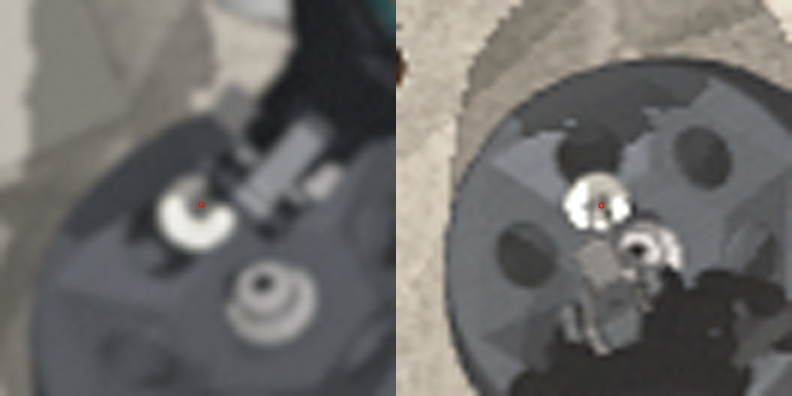

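The spacer hangs squarely in the tips, clear of the rotor: its white disc is at scene crop (197,215) and top crop (597,203). Next I'll plan the wrist back to vertical, over the dish.

Create p2.py:
```python
from path import *
s=ctrl.read_state(); q0=s['qpos']
def f(q7):
    q=np.array([-.12,.45,0.,1.72,0.,.97,q7]); return q
q=f(q0[6]); Rt=fk(q,PP,SS)[1]; yaw=np.degrees(np.arctan2(Rt[1,0],Rt[0,0])); print('yaw',yaw)
pathto(np.array([475.5,72.3,250]),rot(yaw),q,int(sys.argv[1]))
```

```bash
python3 p2.py 19
```

```text
yaw 45.366554390935356
goal [-0.2   0.37 -0.01  1.95  0.    0.83 -0.99] err 0.0 q0 [-0.35  0.39 -0.4   2.41  2.37  0.33 -0.9 ]
[-15.2, -32.1, 3.8] [0.068, -0.018, 0.145] |w| 0.161 tip [546. 291. 127.] tcp [485. 265. 218.]
[-14.2, -29.7, 1.8] [0.068, -0.018, 0.145] |w| 0.161 tip [572. 261. 134.] tcp [508. 241. 224.]
[-14.7, -28.3, 2.0] [0.067, -0.017, 0.145] |w| 0.16 tip [593. 229. 140.] tcp [527. 216. 230.]
[-14.9, -26.8, 2.2] [0.067, -0.015, 0.144] |w| 0.16 tip [610. 195. 144.] tcp [542. 190. 234.]
[-14.8, -25.1, 2.3] [0.066, -0.014, 0.144] |w| 0.159 tip [620. 160. 148.] tcp [552. 163. 238.]
[-14.4, -23.3, 2.4] [0.065, -0.012, 0.144] |w| 0.158 tip [625. 126. 150.] tcp [559. 136. 240.]
[-13.7, -21.5, 2.3] [0.064, -0.009, 0.144] |w| 0.158 tip [625.  94. 151.] tcp [561. 111. 242.]
[-12.8, -19.7, 2.1] [0.064, -0.006, 0.143] |w| 0.157 tip [620.  64. 151.] tcp [560.  87. 243.]
[-11.5, -17.9, 1.8] [0.063, -0.003, 0.142] |w| 0.156 tip [611.  39. 149.] tcp [556.  66. 243.]
[-9.9, -16.3, 1.4] [0.063, 0.001, 0.142] |w| 0.155 tip [598.  17. 147.] tcp [549.  48. 243.]
[-8.1, -14.7, 0.8] [0.062, 0.005, 0.14] |w| 0.154 tip [583.   1. 143.] tcp [540.  34. 241.]
[-6.0, -13.3, 0.1] [0.062, 0.009, 0.139] |w| 0.153 tip [566. -10. 139.] tcp [529.  25. 240.]
[-3.7, -12.1, -0.7] [0.062, 0.013, 0.137] |w| 0.151 tip [548. -15. 136.] tcp [518.  19. 239.]
[-1.1, -11.2, -1.7] [0.063, 0.018, 0.135] |w| 0.15 tip [530. -14. 132.] tcp [506.  18. 238.]
[1.5, -10.5, -2.7] [0.064, 0.023, 0.133] |w| 0.149 tip [513.  -7. 129.] tcp [496.  21. 237.]
[4.3, -10.1, -3.8] [0.065, 0.028, 0.13] |w| 0.148 tip [499.   6. 128.] tcp [487.  29. 238.]
[7.2, -10.1, -5.0] [0.066, 0.033, 0.127] |w| 0.147 tip [487.  23. 129.] tcp [480.  40. 240.]
[10.1, -10.4, -6.3] [0.068, 0.038, 0.123] |w| 0.145 tip [479.  46. 132.] tcp [476.  55. 244.]
[13.0, -11.0, -7.6] [0.07, 0.043, 0.119] |w| 0.144 tip [476.  72. 137.] tcp [476.  72. 250.]
```

That path swings the tips toward the cabinet, so I'll reverse the earlier path instead.

Create p3.py:
```python
from path import *
q=np.array([-.46,.24,-.21,2.22,.65,.28,-2.05]); p,Rt=fk(q,PP,SS); pathto(p,Rt,q,int(sys.argv[1]))
```

```bash
python3 p3.py 20
```

```text
goal [-0.46  0.24 -0.21  2.22  0.65  0.28 -2.05] err 0.0 q0 [-0.35  0.39 -0.4   2.41  2.37  0.33 -0.9 ]
[-3.8, -9.6, 0.6] [0.025, 0.003, 0.141] |w| 0.143 tip [521. 309. 122.] tcp [464. 278. 215.]
[-2.8, -7.5, -1.9] [0.023, 0.001, 0.141] |w| 0.143 tip [526. 300. 124.] tcp [469. 272. 217.]
[-3.2, -6.5, -2.0] [0.022, -0.0, 0.142] |w| 0.144 tip [530. 291. 127.] tcp [472. 266. 220.]
[-3.5, -5.5, -2.1] [0.02, -0.001, 0.142] |w| 0.144 tip [533. 283. 129.] tcp [475. 260. 222.]
[-3.6, -4.5, -2.2] [0.018, -0.002, 0.143] |w| 0.144 tip [535. 276. 131.] tcp [477. 255. 225.]
[-3.5, -3.6, -2.3] [0.017, -0.003, 0.143] |w| 0.144 tip [536. 269. 133.] tcp [478. 250. 227.]
[-3.2, -2.7, -2.4] [0.015, -0.003, 0.143] |w| 0.144 tip [536. 263. 135.] tcp [479. 246. 230.]
[-2.9, -1.9, -2.5] [0.014, -0.003, 0.144] |w| 0.144 tip [536. 259. 137.] tcp [479. 242. 232.]
[-2.4, -1.2, -2.6] [0.012, -0.002, 0.144] |w| 0.145 tip [535. 255. 139.] tcp [479. 239. 235.]
[-1.8, -0.6, -2.8] [0.011, -0.002, 0.144] |w| 0.145 tip [534. 252. 141.] tcp [478. 237. 237.]
[-1.1, -0.1, -2.9] [0.01, -0.001, 0.144] |w| 0.145 tip [532. 2
[... 151 characters left out ...]
 0.145] |w| 0.145 tip [528. 249. 147.] tcp [474. 236. 245.]
[1.3, 0.3, -3.2] [0.009, 0.002, 0.145] |w| 0.145 tip [525. 250. 150.] tcp [473. 237. 248.]
[2.1, 0.1, -3.4] [0.009, 0.003, 0.145] |w| 0.145 tip [523. 252. 153.] tcp [471. 238. 252.]
[2.9, -0.2, -3.5] [0.01, 0.004, 0.145] |w| 0.145 tip [520. 255. 156.] tcp [469. 241. 255.]
[3.6, -0.7, -3.6] [0.011, 0.005, 0.145] |w| 0.145 tip [518. 259. 159.] tcp [468. 244. 259.]
[4.2, -1.3, -3.7] [0.012, 0.006, 0.145] |w| 0.145 tip [515. 264. 163.] tcp [466. 248. 263.]
[4.7, -2.1, -3.8] [0.013, 0.006, 0.144] |w| 0.145 tip [513. 270. 167.] tcp [465. 252. 267.]
[5.1, -2.9, -3.9] [0.014, 0.006, 0.144] |w| 0.145 tip [511. 277. 172.] tcp [464. 257. 272.]
```

nudge_tcp --pt "-3.8 -9.6 0.6 0.025 0.003 0.141 28" --pt "-2.8 -7.5 -1.9 0.023 0.001 0.141 28" --pt "-3.2 -6.5 -2 0.022 0 0.142 28" --pt "-3.5 -5.5 -2.1 0.02 -0.001 0.142 28" --pt "-3.6 -4.5 -2.2 0.018 -0.002 0.143 28" --pt "-3.5 -3.6 -2.3 0.017 -0.003 0.143 28" --pt "-3.2 -2.7 -2.4 0.015 -0.003 0.143 28" --pt "-2.9 -1.9 -2.5 0.014 -0.003 0.144 28" --pt "-2.4 -1.2 -2.6 0.012 -0.002 0.144 28" --pt "-1.8 -0.6 -2.8 0.011 -0.002 0.144 28"

```text
clock: 14.3
eef_pos: [477.8, 236.8, 236.7]
tool_rot: [2.634, 0.188, 2.141]
force: [-0.6, -0.3, -1.1]
width: 28.3
gripper_force: 23.4
```

```bash
python3 p3.py 10
```

```text
goal [-0.46  0.24 -0.21  2.22  0.65  0.28 -2.05] err 0.0 q0 [-0.39  0.32 -0.32  2.31  1.5   0.31 -1.47]
[-1.3, 0.7, -1.8] [0.01, -0.001, 0.144] |w| 0.144 tip [533. 249. 142.] tcp [478. 236. 239.]
[-0.2, -0.0, -3.2] [0.01, 0.0, 0.144] |w| 0.144 tip [531. 248. 144.] tcp [477. 235. 242.]
[0.6, 0.2, -3.3] [0.009, 0.001, 0.144] |w| 0.144 tip [528. 249. 146.] tcp [475. 236. 245.]
[1.4, 0.2, -3.4] [0.009, 0.002, 0.144] |w| 0.145 tip [526. 250. 149.] tcp [473. 237. 248.]
[2.2, 0.0, -3.5] [0.009, 0.003, 0.144] |w| 0.145 tip [523. 252. 152.] tcp [471. 238. 251.]
[2.9, -0.3, -3.6] [0.01, 0.004, 0.144] |w| 0.145 tip [520. 255. 155.] tcp [470. 241. 254.]
[3.6, -0.7, -3.8] [0.011, 0.005, 0.144] |w| 0.145 tip [518. 259. 158.] tcp [468. 244. 258.]
[4.2, -1.3, -3.9] [0.011, 0.006, 0.144] |w| 0.145 tip [515. 264. 162.] tcp [466. 248. 263.]
[4.8, -2.1, -4.0] [0.013, 0.007, 0.144] |w| 0.145 tip [513. 270. 167.] tcp [465. 252. 267.]
[5.2, -2.9, -4.1] [0.014, 0.007, 0.144] |w| 0.145 tip [511. 277. 172.] tcp [464. 257. 272.]
```

nudge_tcp --pt "-1.3 0.7 -1.8 0.01 -0.001 0.144 28" --pt "-0.2 0 -3.2 0.01 0 0.144 28" --pt "0.6 0.2 -3.3 0.009 0.001 0.144 28" --pt "1.4 0.2 -3.4 0.009 0.002 0.144 28" --pt "2.2 0 -3.5 0.009 0.003 0.144 28" --pt "2.9 -0.3 -3.6 0.01 0.004 0.144 28" --pt "3.6 -0.7 -3.8 0.011 0.005 0.144 28" --pt "4.2 -1.3 -3.9 0.011 0.006 0.144 28" --pt "4.8 -2.1 -4 0.013 0.007 0.144 28"

```text
clock: 15.2
eef_pos: [464.8, 252.4, 267.0]
tool_rot: [2.879, -0.398, 0.959]
force: [0.4, 0.6, -1.6]
width: 28.2
gripper_force: 23.4
```

Create p4.py:
```python
from path import *
q=np.array([-.2,.37,-.0,1.95,0,.83,-1.9]); Rt=fk(q,PP,SS)[1]; yaw=np.degrees(np.arctan2(Rt[1,0],Rt[0,0])); print('yaw',yaw)
pathto(np.array([475.5,72.3,250]),rot(yaw),q,int(sys.argv[1]))
```

```bash
python3 p4.py 10
```

```text
yaw -7.403444673618675
goal [-0.21  0.37 -0.    1.95  0.    0.83 -1.91] err 0.0 q0 [-0.37  0.25 -0.33  2.23  0.81  0.31 -2.07]
[-14.9, 27.6, 5.1] [-0.027, -0.056, 0.106] |w| 0.123 tip [526. 235. 161.] tcp [479. 224. 263.]
[-14.7, 24.7, 4.0] [-0.021, -0.057, 0.105] |w| 0.121 tip [532. 202. 156.] tcp [488. 197. 260.]
[-13.4, 22.5, 3.9] [-0.015, -0.057, 0.104] |w| 0.119 tip [533. 171. 151.] tcp [493. 171. 257.]
[-11.9, 20.1, 3.5] [-0.008, -0.057, 0.103] |w| 0.118 tip [530. 144. 146.] tcp [495. 148. 253.]
[-10.5, 17.7, 3.0] [-0.002, -0.056, 0.101] |w| 0.116 tip [523. 121. 142.] tcp [494. 127. 251.]
[-9.0, 15.2, 2.3] [0.005, -0.056, 0.099] |w| 0.114 tip [515. 102. 139.] tcp [491. 110. 249.]
[-7.4, 12.7, 1.4] [0.011, -0.055, 0.097] |w| 0.112 tip [505.  87. 137.] tcp [487.  95. 248.]
[-5.9, 10.1, 0.4] [0.018, -0.053, 0.094] |w| 0.11 tip [494.  78. 135.] tcp [483.  85. 247.]
[-4.5, 7.5, -0.7] [0.024, -0.052, 0.091] |w| 0.107 tip [484.  73. 136.] tcp [479.  77. 248.]
[-3.1, 4.8, -2.0] [0.031, -0.05, 0.088] |w| 0.105 tip [476.  72. 137.] tcp [476.  72. 250.]
```

nudge_tcp --pt "-14.9 27.6 5.1 -0.027 -0.056 0.106 28" --pt "-14.7 24.7 4 -0.021 -0.057 0.105 28" --pt "-13.4 22.5 3.9 -0.015 -0.057 0.104 28" --pt "-11.9 20.1 3.5 -0.008 -0.057 0.103 28" --pt "-10.5 17.7 3 -0.002 -0.056 0.101 28" --pt "-9 15.2 2.3 0.005 -0.056 0.099 28" --pt "-7.4 12.7 1.4 0.011 -0.055 0.097 28" --pt "-5.9 10.1 0.4 0.018 -0.053 0.094 28" --pt "-4.5 7.5 -0.7 0.024 -0.052 0.091 28" --pt "-3.1 4.8 -2 0.031 -0.05 0.088 28" --pt "0 0 0 0 0 0 28"

```text
clock: 16.3
eef_pos: [477.6, 70.4, 250.2]
tool_rot: [3.141, -0.001, -0.13]
force: [0.4, -0.6, -0.5]
width: 28.1
gripper_force: 23.4
```

Run:
```python
from plan import *
go([475.5,72.3,150],rot(-5.4)); s=ctrl.read_state(); p=s['eef_pos']; Rt=R.from_euler('xyz',s['tool_rot']).as_matrix()
n='scene'; i=ctrl.get_image(n); cv2.imwrite('pics/scene4.png',i); x,y=np.int32(proj(n,[p+Rt@[0,0,112]])[0])-[50,40]
o=cv2.resize(i[y:y+80,x:x+100],None,fx=6,fy=6,interpolation=cv2.INTER_CUBIC)
for P in([p+Rt@[0,0,112.6],p+Rt@[0,0,124.5]]): cv2.circle(o,tuple(np.int32((proj(n,P)[0]-[x,y]+.5)*6).tolist()),3,(0,0,255),1)
cv2.imwrite('pics/o4.png',o); print(x,y)
```

```text
clk 16.3 pos [477.6  70.4 250.2] d_tool [ -2.4  -1.6 100.2] 100.3 rot [ 0.001 -0.001 -0.036] 0.036 d after rot [ -2.2  -1.7 100.2] w 28.1
198 162
```

View pics/o4.png

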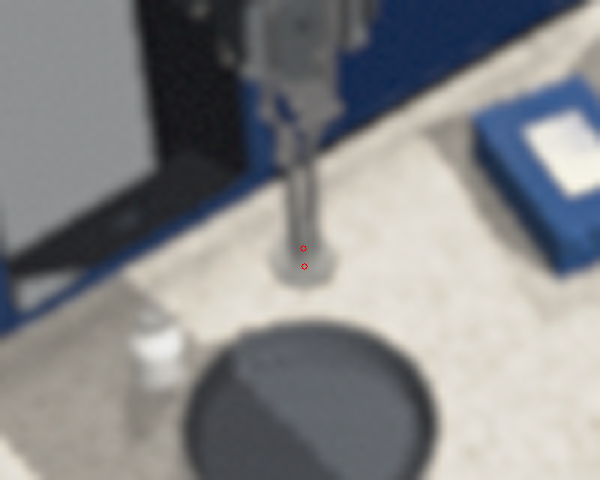

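The spacer hangs level from the tips at (303,265) in the crop, above the dish at (310,420). I'll lower it now.

nudge_tcp --pt "-2.2 -1.7 25 0 0 0 28" --pt "0 0 35 0 0 0 28" --pt "0 0 35 0 0 0 28" --pt "0 0 15 0 0 0 28" --pt "0 0 5 0 0 0 28" --pt "0 0 3 0 0 0 28" --pt "0 0 0 0 0 0 28"

```text
clock: 17.05
eef_pos: [475.5, 75.2, 133.6]
tool_rot: [-3.141, -0.004, -0.124]
force: [-0.1, -0.2, -0.6]
width: 28.5
gripper_force: 23.4
```

nudge_tcp --pt "0 0 2 0 0 0 28" --pt "0 0 0 0 0 0 28"

```text
clock: 17.25
eef_pos: [475.6, 74.7, 131.9]
tool_rot: [-3.141, -0.005, -0.125]
force: [0.3, 0.7, -1.0]
width: 28.1
gripper_force: 23.4
```

nudge_tcp --pt "0 0 1.5 0 0 0 28" --pt "0 0 0 0 0 0 28"

```text
clock: 17.45
eef_pos: [475.3, 74.5, 130.0]
tool_rot: [-3.141, -0.004, -0.125]
force: [0.2, -0.0, -1.4]
width: 28.2
gripper_force: 23.4
```

nudge_tcp --pt "0 0 1.5 0 0 0 28" --pt "0 0 0 0 0 0 28" --pt "0 0 0 0 0 0 28"

```text
clock: 17.75
eef_pos: [475.5, 74.6, 128.4]
tool_rot: [-3.141, -0.004, -0.125]
force: [0.1, 0.1, -0.2]
width: 28.0
gripper_force: 23.5
```

nudge_tcp --pt "0 0 1 0 0 0 28" --pt "0 0 0 0 0 0 28" --pt "0 0 0 0 0 0 28"

```text
clock: 18.05
eef_pos: [475.7, 74.7, 127.8]
tool_rot: [-3.141, -0.005, -0.125]
force: [0.1, -1.2, 6.2]
width: 28.1
gripper_force: 23.9
```

nudge_tcp --pt "0 0 1 0 0 0 28" --pt "0 0 0 0 0 0 28" --pt "0 0 0 0 0 0 28"

```text
clock: 18.35
eef_pos: [475.8, 74.7, 126.9]
tool_rot: [-3.141, -0.005, -0.125]
force: [-1.2, -0.2, 6.1]
width: 28.1
gripper_force: 24.1
```

Contact came at 127.8 mm, against 127.5 predicted. I'll open the tips to 39 mm over the pads and lift straight up.

nudge_tcp --pt "0 0 -0.7 0 0 0 29.5" --pt "0 0 0 0 0 0 31" --pt "0 0 0 0 0 0 33" --pt "0 0 0 0 0 0 35" --pt "0 0 0 0 0 0 37" --pt "0 0 0 0 0 0 39" --pt "0 0 0 0 0 0 39.5" --pt "0 0 0 0 0 0 39.5"

```text
clock: 19.15
eef_pos: [475.2, 74.6, 126.9]
tool_rot: [-3.141, -0.004, -0.125]
force: [0.7, 0.8, -0.5]
width: 39.7
gripper_force: 5.8
```

nudge_tcp --pt "0 0 -3 0 0 0 39.5" --pt "0 0 -7 0 0 0 39.5" --pt "0 0 -15 0 0 0 39.5" --pt "0 0 -30 0 0 0 39.5" --pt "0 0 -40 0 0 0 39.5" --pt "0 0 -40 0 0 0 39.5" --pt "0 0 -25 0 0 0 39" --pt "0 0 0 0 0 0 39"

```text
clock: 19.95
eef_pos: [476.8, 75.3, 291.1]
tool_rot: [-3.139, -0.012, -0.125]
force: [0.4, 0.5, -1.0]
width: 38.9
gripper_force: 5.9
```

Run:
```python
from plan import *
s=ctrl.read_state(); print(s['qpos'].round(2))
n='scene'; i=ctrl.get_image(n); cv2.imwrite('pics/scene5.png',i); x,y=np.int32(proj(n,[[475.5,72.3,10]])[0])-[40,50]
o=cv2.resize(i[y:y+80,x:x+80],None,fx=5,fy=5,interpolation=cv2.INTER_CUBIC)
j=ctrl.get_image('top'); cv2.imwrite('pics/top5.png',j); x,y=np.int32(proj('top',[[475.5,72.3,10]])[0])-[40,40]
cv2.imwrite('pics/o5.png',np.hstack([o,cv2.resize(j[y:y+80,x:x+80],None,fx=5,fy=5,interpolation=cv2.INTER_CUBIC)]))
go([444.2,-328.4,287],rot(-5.4))
```

```text
[ 0.02  0.32 -0.32  1.89  0.13  0.93 -2.05]
clk 20.1 pos [474.5  74.5 287.4] d_tool [2.030e+01 4.035e+02 3.000e-01] 404.0 rot [-0.    -0.005 -0.031] 0.031 d after rot [7.800e+00 4.039e+02 4.000e-01] w 39.0
```

View pics/o5.png

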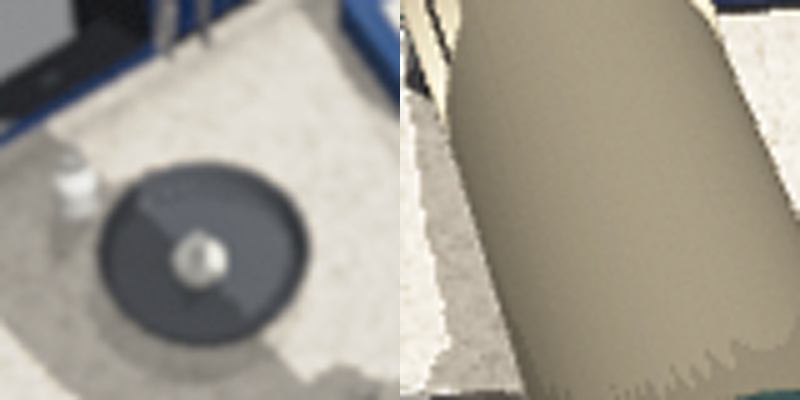

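The spacer stands stem up near the middle of the dish (crop (200,260)). Next I'll take the tongs back to the rest.

nudge_tcp --pt "0 0 -3 0 0 -0.031 39" --pt "0.3 20 0 0 0 0 39" --pt "0.7 35 0 0 0 0 39" --pt "0.8 42 0 0 0 0 39" --pt "0.8 42 0 0 0 0 39" --pt "0.8 42 0 0 0 0 39" --pt "0.8 42 0 0 0 0 39" --pt "0.8 42 0 0 0 0 39" --pt "0.8 42 0 0 0 0 39" --pt "0.8 42 0 0 0 0 39" --pt "0.7 35 0 0 0 0 39" --pt "0.3 20 0 0 0 0 39"

```text
clock: 21.25
eef_pos: [442.3, -331.6, 288.1]
tool_rot: [-3.141, -0.0, -0.097]
force: [0.2, -0.6, -0.7]
width: 39.0
gripper_force: 5.9
```

nudge_tcp --pt "0 0 0 0 0 0 39" --pt "0 0 0 0 0 0 39"

```text
clock: 21.45
eef_pos: [443.7, -327.6, 288.5]
tool_rot: [-3.139, -0.001, -0.094]
force: [-0.3, -0.4, -1.5]
width: 39.0
gripper_force: 5.9
```

Run:
```python
from plan import *
go([444.4,-327,287],rot(-5.4))
s=ctrl.read_state(); p=s['eef_pos']; Rt=R.from_euler('xyz',s['tool_rot']).as_matrix()
n='scene'; i=ctrl.get_image(n); cv2.imwrite('pics/scene6.png',i); P=[p+Rt@[0,0,112.6],p+Rt@[0,0,-19.4]]; x,y=np.int32(proj(n,P[:1])[0])-[40,55]
o=cv2.resize(i[y:y+75,x:x+80],None,fx=7,fy=7,interpolation=cv2.INTER_CUBIC)
for t in proj(n,P): cv2.circle(o,tuple(np.int32((t-[x,y]+.5)*7).tolist()),3,(0,0,255),1)
cv2.imwrite('pics/o6.png',o)
```

```text
clk 21.4 pos [ 443.7 -327.6  288.5] d_tool [ 0.7 -0.6  1.5] 1.7 rot [-0.003 -0.001  0.   ] 0.003 d after rot [ 0.7 -0.6  1.5] w 39.0
```

View pics/o6.png

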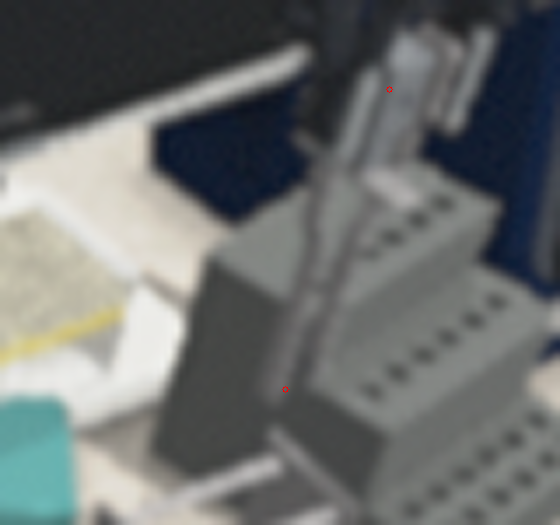

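The tongs sit in the gripper as before, with the tips at (285,390). I'll lower them onto the rods.

nudge_tcp --pt "0.7 -0.6 25 0 0 0 39" --pt "0 0 40 0 0 0 39" --pt "0 0 40 0 0 0 39" --pt "0 0 30 0 0 0 39" --pt "0 0 15 0 0 0 39" --pt "0 0 6 0 0 0 39" --pt "0 0 0 0 0 0 39" --pt "0 0 0 0 0 0 39"

```text
clock: 22.3
eef_pos: [446.4, -327.5, 134.8]
tool_rot: [3.141, -0.005, -0.093]
force: [-0.4, 0.1, -1.2]
width: 39.1
gripper_force: 5.9
```

nudge_tcp --pt "0 0 2 0 0 0 39" --pt "0 0 1.5 0 0 0 39" --pt "0 0 0 0 0 0 39" --pt "0 0 0 0 0 0 39"

```text
clock: 22.7
eef_pos: [445.6, -327.9, 130.6]
tool_rot: [-3.141, -0.004, -0.094]
force: [-1.0, -0.3, -1.0]
width: 38.9
gripper_force: 5.9
```

nudge_tcp --pt "0 0 1.5 0 0 0 39" --pt "0 0 0 0 0 0 39" --pt "0 0 0 0 0 0 39"

```text
clock: 23.0
eef_pos: [445.5, -327.8, 128.8]
tool_rot: [-3.141, -0.004, -0.094]
force: [-0.4, 0.3, -0.8]
width: 39.0
gripper_force: 5.9
```

nudge_tcp --pt "0 0 1.5 0 0 0 39" --pt "0 0 0 0 0 0 39" --pt "0 0 0 0 0 0 39"

```text
clock: 23.3
eef_pos: [445.5, -327.7, 127.2]
tool_rot: [-3.141, -0.003, -0.094]
force: [-0.2, -0.1, -1.0]
width: 38.9
gripper_force: 5.9
```

nudge_tcp --pt "0 0 1 0 0 0 39" --pt "0 0 0 0 0 0 39" --pt "0 0 0 0 0 0 39"

```text
clock: 23.6
eef_pos: [445.7, -327.9, 126.7]
tool_rot: [-3.141, -0.004, -0.094]
force: [-1.1, 0.8, 3.0]
width: 38.7
gripper_force: 5.9
```

Seated (contact at ~126.8, as at the start). Now I'll open slowly, rise and look.

nudge_tcp --pt "0 0 0 0 0 0 41" --pt "0 0 0 0 0 0 43" --pt "0 0 0 0 0 0 48" --pt "0 0 0 0 0 0 60" --pt "0 0 0 0 0 0 75" --pt "0 0 0 0 0 0 85" --pt "0 0 0 0 0 0 85" --pt "0 0 -5 0 0 0 85" --pt "0 0 -15 0 0 0 85" --pt "0 0 -35 0 0 0 85" --pt "0 0 -45 0 0 0 85" --pt "0 0 -45 0 0 0 85"

```text
clock: 24.8
eef_pos: [444.7, -327.4, 273.0]
tool_rot: [-3.141, -0.003, -0.094]
force: [1.0, -0.9, 0.6]
width: 84.9
gripper_force: 0.0
```

nudge_tcp --pt "-40 0 -10 0 0 0 85" --pt "-30 30 0 0 0 0 85" --pt "0 45 0 0 0 0 85" --pt "0 45 0 0 0 0 85" --pt "0 45 0 0 0 0 85" --pt "0 0 0 0 0 0 85" --pt "0 0 0 0 0 0 85" --pt "0 0 0 0 0 0 85"

```text
clock: 25.6
eef_pos: [360.3, -484.1, 281.1]
tool_rot: [-3.14, -0.004, -0.093]
force: [-0.1, -0.1, -0.3]
width: 85.1
gripper_force: 0.0
```

Run:
```python
from h import *
i=ctrl.get_image('scene');j=ctrl.get_image('top'); cv2.imwrite('pics/scene7.png',i);cv2.imwrite('pics/top7.png',j)
r=lambda i,x,y,w,h:cv2.resize(i[y:y+h,x:x+w],(390,290),interpolation=cv2.INTER_CUBIC)
cv2.imwrite('pics/o7.png',np.vstack([np.hstack([r(i,335,120,100,75),r(j,350,180,80,60)]),np.hstack([r(i,200,190,100,75),r(j,210,165,100,75)])]))
def bl(n,im,x,y,w,h):
    s=(im[y:y+h,x:x+w].min(2)>150).astype(np.uint8);N,_,st,ce=cv2.connectedComponentsWithStats(s)
    return [(int(st[k,4]),(ce[k]+[x,y]).round(1).tolist(),onz(n,ce[k]+[x,y],15).round(1).tolist()) for k in range(1,N) if 8<st[k,4]<200]
print(bl('scene',i,235,218,30,34),bl('top',j,238,186,32,32))
```

```text
[(39, [248.6, 234.4], [472.5, 76.0, 15.0])] [(61, [252.2, 201.9], [475.2, 76.3, 15.0])]
```

View pics/o7.png

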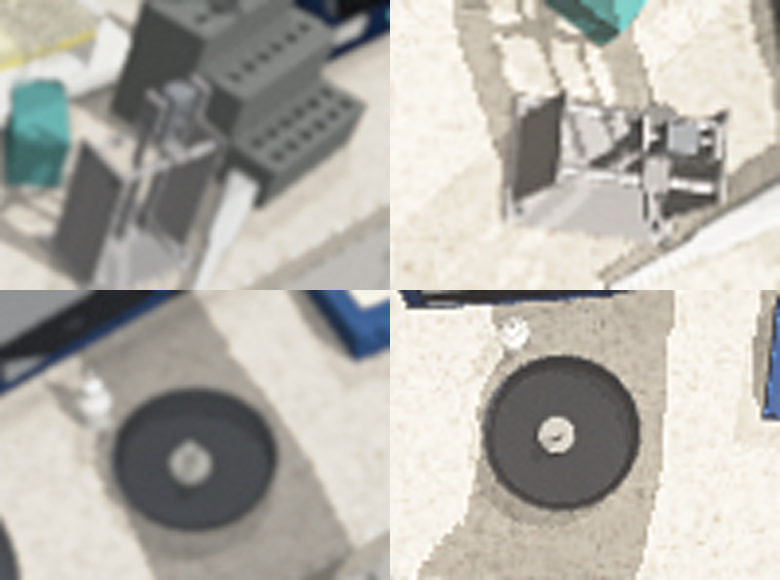

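The tongs hang upright on the rods as at the start. The spacer stands stem up at (475,76), about 4 mm from the dish centre, and the bystanders are unmoved. I'm handing in the job.

```bash
python3 -c "
from cell import ctrl
print(ctrl.finish_job())"
```

```text
the job is handed in; nothing more can be done
None
```

I handed the job in at about 26 s: the spacer was drawn out with the tongs and stands stem up about 4 mm from the dish centre, the tongs hang released on their rest, and the bystanders look unmoved in the last pictures. The hand-in returned no verdict.

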